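# Pack the sample tubes and close the transport tub

### The job

Take every sample tube out of the foam racks and put it into the grey tub, then take the top cover off the nested stack - twist it about 60 degrees to free it from the clips, then lift - and set it on the tub so that it sits fully seated and level on the rim. Leave the power bank and the pen alone; if the tub gets knocked aside, the job must still end with all tubes inside and the cover seated.

Things in the scene. Friction and masses are not known exactly. Their poses are not given: they have to be found in the camera images.
- tub: loose round open tub of grey plastic, 0.5 kg, standing left or right of the racks; it may get pushed a few cm during the job. Outside 116 mm across at the foot, 132 mm at the rim, 112 mm high, wall 3.5 mm, floor 4 mm. Origin at the centre of its underside, z up
- tub_rim (a point): centre of the tub's mouth at rim height, 112 mm above the tub's origin; z up
- cover: top cover of the stack, the one to use: loose, white plastic, 0.2 kg, dished, open below. Origin at the centre of its lip's lower edge, z up; starts 68 mm above the desk. Lip ring 140 mm inner, 146 mm outer diameter, z 0 to 8; tapered wall up to a flat top 92 mm across at z = 54 mm. Three clips on the wall at 60, 180, 300 degrees from x, 30 mm wide, z 28 to 45 mm, out to 89 mm radius
- cover_seat (a point): centre of the cover's flat seat, 8 mm above the cover's origin; z up. The seat rests on the tub's rim, the lip then hangs round the outside of the rim with about 4 mm of play all round
- cover_grip (a point): middle of the upright grip bar on the cover, 66 mm above the cover's origin. The bar lies along the cover's x axis, 52 mm long, 14 mm thick, 24 mm high (z 54 to 78 mm of the cover); grip it across its thickness from above
- cover_tab (a point): one of three tabs on the cover's lip, at 60, 180 and 300 degrees from the cover's x: 22 mm wide, z 0 to 4 mm, out to 79 mm radius. In the stack they sit under hooks of the lower cover's clips with 3 mm of play, within 6 degrees of the hooks' middle, so the cover does not lift straight off
- stack: the two lower covers of the nested stack, same white shape, fixed; left or right of the racks. Origin at the centre of the underside on the desk, z up. The top cover rests on its clips. Turned about the vertical by 25 to 95 degrees (best 60) either way from its start, the top cover's tabs come out from under the hooks and it lifts free
- power_bank: dark power bank lying at the far right of the desk, 150x66x21 mm; bystander, leave alone
- pen: pen lying at the far left of the desk, 135 mm long; bystander, leave alone
- tube_1: sample tube with a purple screw cap, 98 mm long, 17 g; body 18 mm, cap 24 mm across and 17 mm high at the top. Origin at the centre of its foot, z along it to the cap. Starts upright in a hole of one of two square white foam racks (105x105x34 mm, fixed) in the middle of the desk, foot 7 mm above the desk. Five to seven are present
- tube_2: sample tube with a purple screw cap, 98 mm long, 17 g; body 18 mm, cap 24 mm across and 17 mm high at the top. Origin at the centre of its foot, z along it to the cap. Starts upright in a hole of one of two square white foam racks (105x105x34 mm, fixed) in the middle of the desk, foot 7 mm above the desk. Five to seven are present
- tube_3: sample tube with a purple screw cap, 98 mm long, 17 g; body 18 mm, cap 24 mm across and 17 mm high at the top. Origin at the centre of its foot, z along it to the cap. Starts upright in a hole of one of two square white foam racks (105x105x34 mm, fixed) in the middle of the desk, foot 7 mm above the desk. Five to seven are present
- tube_4: sample tube with a purple screw cap, 98 mm long, 17 g; body 18 mm, cap 24 mm across and 17 mm high at the top. Origin at the centre of its foot, z along it to the cap. Starts upright in a hole of one of two square white foam racks (105x105x34 mm, fixed) in the middle of the desk, foot 7 mm above the desk. Five to seven are present
- tube_5: sample tube with a purple screw cap, 98 mm long, 17 g; body 18 mm, cap 24 mm across and 17 mm high at the top. Origin at the centre of its foot, z along it to the cap. Starts upright in a hole of one of two square white foam racks (105x105x34 mm, fixed) in the middle of the desk, foot 7 mm above the desk. Five to seven are present
- tube_6: sample tube with a purple screw cap, 98 mm long, 17 g; body 18 mm, cap 24 mm across and 17 mm high at the top. Origin at the centre of its foot, z along it to the cap. Starts upright in a hole of one of two square white foam racks (105x105x34 mm, fixed) in the middle of the desk, foot 7 mm above the desk. Five to seven are present
- tube_7: sample tube with a purple screw cap, 98 mm long, 17 g; body 18 mm, cap 24 mm across and 17 mm high at the top. Origin at the centre of its foot, z along it to the cap. Starts upright in a hole of one of two square white foam racks (105x105x34 mm, fixed) in the middle of the desk, foot 7 mm above the desk. Five to seven are present
Not all that is in view belongs to the job. Leave any green look-alike of the tub alone.

How it is judged:
By the outcome, as a careful person would: the job done as asked, in the order asked, and still so for the second after the job is handed in, with the robot touching nothing.
Of tube_1, tube_2, tube_3, tube_4, tube_5, tube_6, tube_7 only 5 to 7 are there at a start; the rules pass over those that are not, and their reading is None.
At some moment in a run one of tub may be knocked a few centimetres aside while the robot is not near it.
It also fails if it takes over 210 s, if anything falls off the work surface, if the arm or the gripper's body presses on something with over 40 N, if the wrist force passes 120 N, or if a joint passes its speed limit or range.

### The arm

A 7-joint arm with a two-finger parallel gripper is mounted at the origin on a cart in front of the work surface, level with it; the furniture and walls round the work are solid. World frame = base frame: x ahead of the robot, y to its left, z up, the work surface at z = 0. Lengths are in mm, angles in rad, forces in N, time in s.
With the tool pointing down it reaches from about 350 to 900 mm from the base axis. Payload 8.1 kg.
Tool frame: the origin (TCP) lies at the very end of the fingers, on their centre line; the grasp point (between the pads) lies 19 mm behind it; z points along the fingers, y is the direction in which the jaws open and shut (so a half turn about z gives the same grasp; the last joint's range is limited). The gripper opens to 85 mm and grips with 20 to 120 N. Pads are 22 mm wide; open, the fingers measure 114 mm over their backs; the gripper's body (76 mm by 85 mm) begins 54 mm behind the grasp point. The pads swing forward as they close: fully open they stand 13 mm farther back than shut.
Start: joints at [1.133, 0.434, 0.025, 1.573, -0.012, 1.134, -0.075], TCP at [205.34, -590.32, 205.223] pointing down, gripper open.
Joint ranges: [-2.62, 2.62], [-0.44, 2.09], [-1.27, 1.32], [0.08, 2.57], [-1.32, 4.46], [0.12, 2], [-2.74, 2.74]. Speed limits (rad/s): [2.22, 2.22, 3.01, 3.01, 3.14, 3.14, 3.14].

### API

Orientations are given as a unit quaternion [w, x, y, z].
In Python, from bench import env gives the robot as it stands. The module is installed in compiled form; this text tells all that it offers.
- The arm moves only by the tool move_arm, never from a script. Its argument "deltas" is a list that holds one entry, the list of rows, each a list of 7 numbers: the shift along the tool's x, y, z in mm, then the turn, a rotation vector about the tool's x, y, z in rad, then the opening, from -1 (shut) to 1 (fully open). A call has 1 to 10 rows; each row shifts and turns the pose as measured when the row begins, along the tool's axes as they then stand; what a row does not reach is not made up. A row lasts 1/8 s, in which the tool goes at most 62.5 mm and 10.7 degrees, less where a joint would pass 70% of its speed; a pose out of reach is approached as far as the arm can. A call with a gripper value outside its range is refused whole. The fingers move at their own pace and stop on an object; the grip force is fixed at half the most. Time passes only in rows, so rows that do not move let the fingers close. It gives the time, the measured TCP pose, the force and the opening at its end, in the units of the state.
- env.get_obs(): the state, without advancing time (a new reading comes with each control period).
- env.snapshot(name): name is "scene" or "top"; returns the picture (400x640x3 uint8, red, green, blue); there is no depth.
- env.calibration(name): a dict with "mtx" (3x3 intrinsics, pixels), "D" ([k1, k2, p1, p2, k3] as OpenCV has them; the pictures are not rectified), "R" (3x3) and "t" (3): a world point X has camera coordinates R X + t. Camera axes: x right, y down, z forward; pixel columns grow to the right and rows downward; lengths in mm; the calibration is good to about 2 mm. A picture is of the moment at which its call begins. calibration takes no time and is no camera call.
- env.close_job(): hands the job in, once; it reports no verdict.
The state is a dict: "clock": time; "joint_positions": joint angles; "joint_vel": joint speeds; "tau": joint torques, N m; "eef_pos": TCP position; "orientation": TCP orientation; "contact_force": force on the tool from outside, world axes, zero at the start; "torque": the same for the moment, N m; "grip_width": finger opening in mm.
Only numpy, scipy, OpenCV 4.12 (cv2) and the standard library are available. Lean on these libraries where they do the work, as an engineer would, in place of code of your own. Each camera call takes 0.05 s, during which the arm holds its last target.

## Working session

There is one attempt and no reset: what is moved stays moved. The work goes in short steps, Python scripts to look and compute and a tool call to move; the robot and the scene stay as the last step left them, time stands still between calls to the robot, and variables do not carry over. Pictures are saved under pics/ and viewed, and the job is handed in when it is done.

Besides the shell and the picture viewer there is one more tool, called after "Call:" as name([rows], argument=value, ...), one row to a line, values as JSON. move_arm: Moves the arm, as the interface text tells. Its arguments: {"type":"object","properties":{"deltas":{"type":"array","items":{"type":"array","items":{"type":"array","items":{"type":"number"}}}}},"required":["deltas"]}

```bash
mkdir -p pics; ls; python3 - <<'E'
from bench import env
import cv2,numpy as np
for n in("scene","top"):
    im=env.snapshot(n); cv2.imwrite(f"pics/{n}0.png",im[:,:,::-1]); c=env.calibration(n); print(n,c)
    R=np.array(c['R']);t=np.array(c['t']);print("cam",-R.T@t)
print(env.get_obs())
E
```

```text
pics
scene {'mtx': array([[406.09803478,   0.        , 313.88904641],
       [  0.        , 406.09803478, 196.64397361],
       [  0.        ,   0.        ,   1.        ]]), 'D': array([-0.00195177,  0.        ,  0.        ,  0.        ,  0.        ]), 'R': array([[-0.77056149, -0.63720398,  0.01435552],
       [-0.32818215,  0.37735661, -0.86596678],
       [ 0.54638033, -0.67199188, -0.49989544]]), 't': array([391.23898032, 214.56483813, 753.72268233])}
cam [-39.92920314 674.82709583 556.97211852]
top {'mtx': array([[447.3674443 ,   0.        , 320.05413664],
       [  0.        , 447.3674443 , 202.98626817],
       [  0.        ,   0.        ,   1.        ]]), 'D': array([0.02686357, 0.        , 0.        , 0.        , 0.        ]), 'R': array([[-0.01065215, -0.99962516,  0.02522046],
       [-0.99755885,  0.00888262, -0.06926355],
       [ 0.06901356, -0.0258967 , -0.99727954]]), 't': array([  18.91731871,  479.87579045, 1265.66048426])}
cam [ 391.55811517   47.42410011 1294.97810708]
{'clock': 0.1, 'joint_positions': array([ 1.1334087 ,  0.43514463,  0.02499974,  1.57398758, -0.01165161,
        1.13398544, -0.07511053]), 'joint_vel': array([-0.00035403, -0.00240561, -0.00146751, -0.00345354, -0.0004788 ,
       -0.0008232 ,  0.0017084 ]), 'tau': array([ 4.70355822e-03, -6.71746659e+01,  1.02900323e+00, -3.16900849e+01,
        1.58093066e-02,  7.19910880e-03, -4.36013892e-06]), 'eef_pos': array([ 205.15059071, -589.86901368,  204.51730479]), 'orientation': array([-6.71178095e-04,  9.86032544e-01,  1.66551330e-01, -1.59184219e-04]), 'contact_force': array([-0.36867788,  1.03538422, -0.73622998]), 'torque': array([-0.00939426,  0.00233903,  0.00605254]), 'grip_width': 85.25665947890903}
```

View pics/scene0.png

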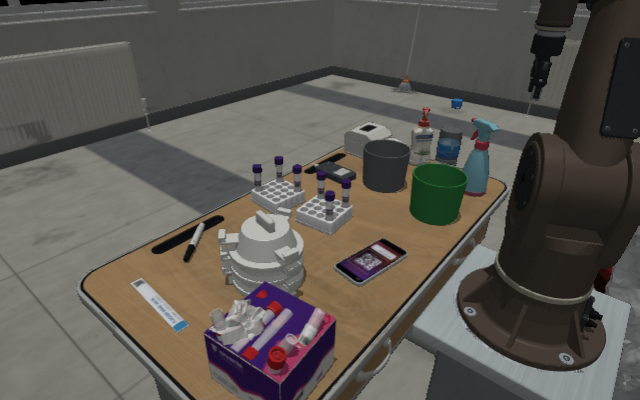

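View pics/top0.png

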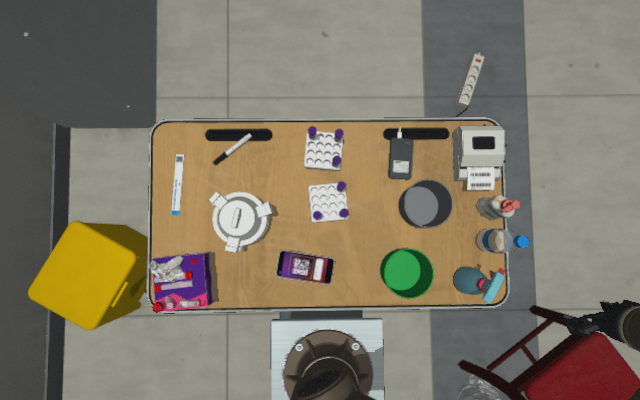

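```bash
cat > h.py <<'E'
import numpy as np,cv2
from bench import env
def cal(n):
    c=env.calibration(n);return c['mtx'],np.array(c['D'],float),np.array(c['R']),np.array(c['t'])
def ray(n,uv):
    K,D,R,t=cal(n);p=cv2.undistortPoints(np.array(uv,float).reshape(-1,1,2),K,D).reshape(-1,2)
    d=np.c_[p,np.ones(len(p))]@R;return -R.T@t,d
def plane(n,uv,z):
    c,d=ray(n,uv);return c+d*((z-c[2])/d[:,2])[:,None]
def proj(n,X):
    K,D,R,t=cal(n);return cv2.projectPoints(np.array(X,float).reshape(-1,1,3),cv2.Rodrigues(R)[0],t,K,D)[0].reshape(-1,2)
def tri(uv1,uv2):
    c1,d1=ray("top",uv1);c2,d2=ray("scene",uv2);d1=d1[0]/np.linalg.norm(d1);d2=d2[0]/np.linalg.norm(d2)
    A=np.c_[d1,-d2];s=np.linalg.lstsq(A,c2-c1,rcond=None)[0];a=c1+d1*s[0];b=c2+d2*s[1];return (a+b)/2,np.linalg.norm(a-b)
def snap(n,f=None):
    im=env.snapshot(n)[:,:,::-1].copy()
    if f:cv2.imwrite("pics/"+f,im)
    return im
def crop(im,x,y,w,h,s,f):
    cv2.imwrite("pics/"+f,cv2.resize(im[y:y+h,x:x+w],None,fx=s,fy=s,interpolation=cv2.INTER_CUBIC))
def purple(im):
    h=cv2.cvtColor(im,cv2.COLOR_BGR2HSV);return cv2.inRange(h,(118,80,20),(150,255,200))
def blobs(m,a=15):
    n,l,s,c=cv2.connectedComponentsWithStats(m);return [(c[i].round(1).tolist(),s[i].tolist()) for i in range(1,n) if s[i,4]>=a]
E
python3 - <<'E'
from h import *
t=cv2.imread("pics/top0.png");s=cv2.imread("pics/scene0.png")
crop(t,290,115,180,120,4,"c_top.png");crop(t,200,180,90,75,8,"c_cov.png");crop(s,215,130,200,170,4,"c_sc.png")
for n,i in(("top",t),("scene",s)):
    for b in blobs(purple(i)):
        print(n,b, plane(n,b[0],98).round(1) )
E
```

```text
top ([312.0, 130.6], [309, 127, 7, 9, 53]) [[671.2  36.1  98. ]]
top ([338.7, 133.2], [335, 129, 8, 9, 55]) [[663.7 -36.3  98. ]]
top ([336.4, 159.7], [333, 156, 8, 9, 55]) [[591.3 -29.1  98. ]]
top ([341.1, 185.5], [337, 182, 9, 8, 53]) [[521.1 -40.9  98. ]]
top ([343.6, 212.5], [340, 209, 8, 8, 52]) [[448.3 -46.6  98. ]]
top ([316.9, 215.0], [313, 212, 8, 8, 46]) [[442.2  25.1  98. ]]
top ([287.5, 266.1], [280, 252, 20, 27, 302]) [[307.5 104.4  98. ]]
top ([192.6, 278.5], [155, 254, 57, 50, 1168]) [[278.6 353.2  98. ]]
top ([163.1, 259.2], [152, 256, 24, 7, 89]) [[330.  430.3  98. ]]
top ([182.1, 280.0], [175, 279, 16, 3, 21]) [[275.2 380.4  98. ]]
top ([161.8, 282.8], [154, 282, 17, 3, 36]) [[268.8 432.7  98. ]]
scene ([278.5, 159.9], [275, 156, 8, 9, 67]) [[658.3 -31.5  98. ]]
scene ([256.7, 168.1], [253, 164, 9, 9, 72]) [[665.6  41.3  98. ]]
scene ([296.6, 168.8], [293, 165, 8, 9, 65]) [[586.1 -23.   98. ]]
scene ([320.9, 174.8], [317, 170, 9, 10, 78]) [[518.  -37.6  98. ]]
scene ([345.7, 183.0], [341, 178, 10, 11, 89]) [[445.8 -43.   98. ]]
scene ([329.5, 195.4], [325, 191, 10, 10, 82]) [[438.5  30.2  98. ]]
scene ([358.1, 269.3], [339, 259, 41, 22, 365]) [[243.7 201.4  98. ]]
scene ([277.0, 319.1], [224, 282, 91, 89, 1977]) [[271.6 373.6  98. ]]
scene ([270.4, 321.2], [263, 314, 17, 17, 47]) [[276.1 382.9  98. ]]
scene ([271.9, 369.0], [205, 322, 131, 78, 2873]) [[217.1 439.4  98. ]]
scene ([212.2, 335.2], [205, 329, 18, 16, 84]) [[320.4 454.5  98. ]]
```

View pics/c_top.png

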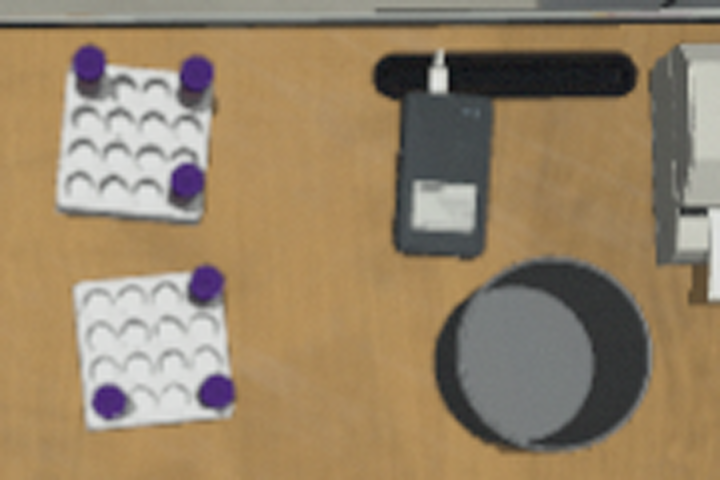

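View pics/c_cov.png

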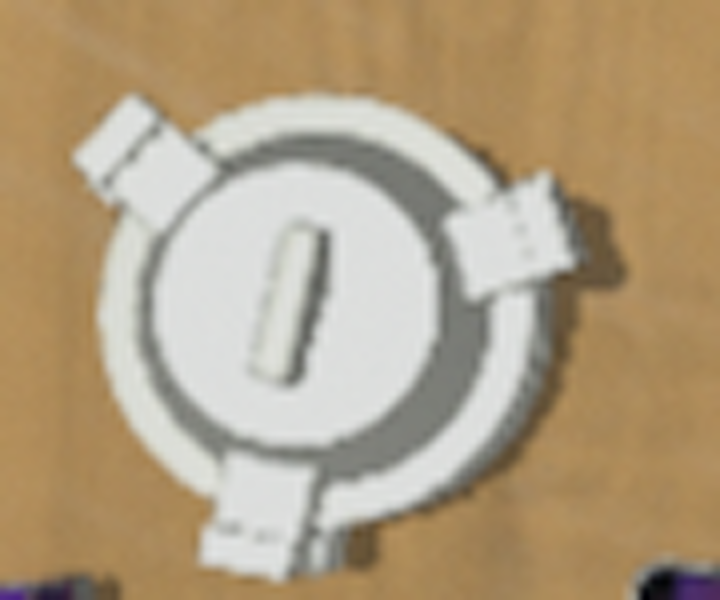

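View pics/c_sc.png

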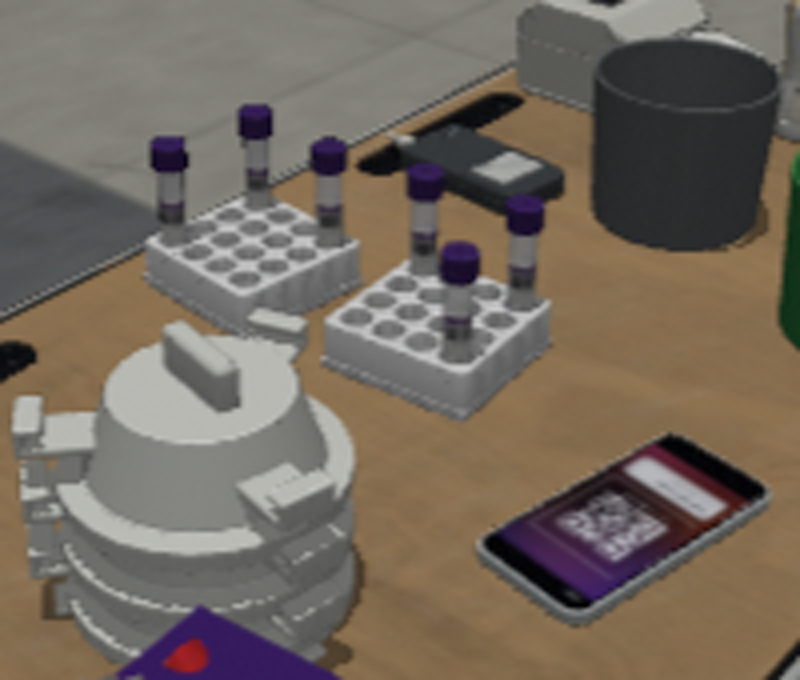

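```bash
cat >> h.py <<'E'
from scipy.spatial.transform import Rotation as Ro
def go(X,yaw=None):
    o=env.get_obs();p=o['eef_pos'];q=o['orientation'];R=Ro.from_quat(np.r_[q[1:],q[0]]).as_matrix()
    y0=np.degrees(np.arctan2(R[1,0],R[0,0]))
    print('t',round(o['clock'],2),'p',p.round(1),'yaw',round(y0,1),'zdir',R[:,2].round(3),'j7',o['joint_positions'][6].round(2),'w',round(o['grip_width'],1),'F',o['contact_force'].round(1))
    if X is not None: print('tool delta',(R.T@(np.array(X)-p)).round(1))
E
python3 - <<'E'
from h import *
T=[(312.0,130.6),(338.7,133.2),(336.4,159.7),(341.1,185.5),(343.6,212.5),(316.9,215)]
S=[(256.7,168.1),(278.5,159.9),(296.6,168.8),(320.9,174.8),(345.7,183),(329.5,195.4)]
for a,b in zip(T,S): print([x.round(1) if hasattr(x,'round') else x for x in tri(a,b)], plane("top",a,101).round(1))
t=cv2.imread("pics/top0.png");s=cv2.imread("pics/scene0.png")
h=cv2.cvtColor(t,cv2.COLOR_BGR2HSV)
# tub: low saturation
m=cv2.inRange(h,(0,0,0),(180,70,170));m[:170]=0;m[240:]=0;m[:,:390]=0;m[:,456:]=0
m=cv2.morphologyEx(m,cv2.MORPH_OPEN,np.ones((3,3)))
for b in blobs(m,100):print(b)
c=max(cv2.findContours(m,0,1)[0],key=cv2.contourArea);hc=cv2.convexHull(c)
P=plane("top",hc.reshape(-1,2),112)[:,:2];print('tub rim',[np.round(v,1) for v in cv2.minEnclosingCircle(P.astype(np.float32))])
e=cv2.fitEllipse(hc);print(e,plane("top",e[0],112))
g=cv2.cvtColor(t,cv2.COLOR_BGR2GRAY)
np.set_printoptions(linewidth=250);print(g[205:232,228:246])
E
```

```text
[array([672. ,  35.9,  94. ]), np.float64(0.5)] [[670.5  36.1 101. ]]
[array([664.2, -36.8,  94.4]), np.float64(0.8)] [[663.1 -36.1 101. ]]
[array([591.9, -29.4,  93.8]), np.float64(0.1)] [[590.8 -28.9 101. ]]
[array([521.1, -41.2,  95.6]), np.float64(0.6)] [[520.8 -40.6 101. ]]
[array([448.3, -46.8,  95.6]), np.float64(0.0)] [[448.1 -46.3 101. ]]
[array([442.4,  25. ,  94.3]), np.float64(0.1)] [[442.1  25.2 101. ]]
([400.1, 174.6], [390, 170, 21, 10, 161])
([426.0, 203.7], [399, 179, 54, 49, 2086])
tub rim [array([ 468.4, -264.2]), np.float64(72.9)]
((426.02789306640625, 203.67835998535156), (48.66597366333008, 54.511383056640625), 78.82489013671875) [[ 469.06108516 -265.58213189  112.        ]]
[[221 221 222 221 222 221 222 221 222 222 222 220 221 221 221 222 221 222]
 [221 221 222 222 221 221 222 221 221 220 221 221 222 221 222 222 221 222]
 [221 221 222 221 222 221 221 217 206 197 200 216 221 221 221 220 222 222]
 [221 222 221 222 221 221 219 207 195 186 186 183 181 205 221 221 222 220]
 [222 221 221 222 221 220 211 199 209 215 208 164 113 181 221 221 221 221]
 [221 222 222 221 2
[... 931 characters left out ...]
222 222 221 222 221 221]
 [221 220 222 201 201 220 221 213 172 116 155 208 220 221 221 222 221 222]
 [221 222 221 210 211 221 221 209 156 104 182 221 221 222 221 221 222 221]
 [221 221 213 200 212 220 220 203 146 106 185 221 222 221 221 222 222 222]
 [221 221 212 192 197 210 211 185 131 111 189 222 222 221 221 221 222 222]
 [221 221 221 211 203 199 188 156 116 154 207 222 222 222 222 221 222 221]
 [220 221 221 221 221 215 202 186 181 206 222 221 221 220 222 220 221 221]
 [221 222 221 222 222 221 222 222 222 221 221 221 221 221 221 221 222 221]
 [221 220 222 221 222 222 222 221 221 221 221 221 221 221 222 221 220 221]
 [221 222 221 222 221 221 221 221 221 222 221 220 221 222 221 222 221 222]]
```

Call:
move_arm([
  [[0,0,-60,0,0,0.11,0],[0,0,-60,0,0,0.11,0],[0,0,-60,0,0,0.11,0],[0,0,0,0,0,0,0]],
])

```text
clock: 0.6
eef_pos: [204.6, -588.9, 387.2]
orientation: [-0.003, 1.0, -0.003, -0.002]
contact_force: [0.2, -0.4, -1.4]
grip_width: 42.8
```

Call:
move_arm([
  [[30,-36,0,0,0,0,0],[30,-36,0,0,0,0,0],[30,-36,0,0,0,0,0],[30,-36,0,0,0,0,0],[30,-36,0,0,0,0,0],[30,-36,0,0,0,0,0],[30,-36,0,0,0,0,0],[30,-36,0,0,0,0,0],[25,-36,0,0,0,0,0]],
])

```text
clock: 1.72
eef_pos: [474.6, -257.8, 379.6]
orientation: [-0.007, 1.0, -0.005, -0.007]
contact_force: [0.1, -0.5, 0.2]
grip_width: 42.9
```

Call:
move_arm([
  [[0,-40,20,0,0,0,0],[0,-40,20,0,0,0,0],[0,-40,20,0,0,0,0],[0,-40,20,0,0,0,0],[0,-40,20,0,0,0,0],[0,-40,20,0,0,0,0],[0,-40,20,0,0,0,0],[0,0,0,0,0,0,0]],
])

```text
clock: 2.72
eef_pos: [470.3, 37.6, 232.4]
orientation: [-0.008, 1.0, -0.0, -0.013]
contact_force: [0.2, 0.2, 0.8]
grip_width: 42.7
```

```bash
python3 - <<'E'
from h import *
go((442.3,25,180))
E
```

```text
t 2.73 p [470.3  37.6 232.4] yaw 0.0 zdir [-0.026  0.016 -1.   ] j7 -1.82 w 42.7 F [0.2 0.2 0.8]
tool delta [-26.6  13.4  52.9]
```

```bash
cat >> h.py <<'E'
def go(X=None,yaw=0):
    o=env.get_obs();p=o['eef_pos'];q=o['orientation'];R=Ro.from_quat(np.r_[q[1:],q[0]]).as_matrix()
    y0=np.degrees(np.arctan2(R[1,0],R[0,0]))
    print('t',round(o['clock'],2),'p',p.round(1),'yaw',round(y0,1),'j7',o['joint_positions'][6].round(2),'w',round(o['grip_width'],1),'F',o['contact_force'].round(1))
    if X is not None:
        c,s=np.cos(np.radians(yaw)),np.sin(np.radians(yaw));G=np.array([[c,s,0],[s,-c,0],[0,0,-1.]])
        print('tool delta',(R.T@(np.array(X)-p)).round(1),Ro.from_matrix(R.T@G).as_rotvec().round(3))
E
python3 - <<'E'
from h import *
go((442.3,25,150))
E
```

```text
t 2.73 p [470.3  37.6 232.4] yaw 0.0 j7 -1.82 w 42.7 F [0.2 0.2 0.8]
tool delta [-25.9  13.9  82.9] [-0.016  0.026 -0.   ]
```

Call:
move_arm([
  [[-26,14,42,-0.016,0.026,0,0],[0,0,40,0,0,0,0],[0,0,0,0,0,0,0]],
])

```text
clock: 3.1
eef_pos: [442.1, 22.0, 148.8]
orientation: [0.001, 1.0, 0.0, 0.0]
contact_force: [0.5, 0.6, 0.6]
grip_width: 42.8
```

```bash
python3 - <<'E'
from h import *
go((442.3,25,78))
a=snap("top","top1.png");b=snap("scene","sc1.png");crop(b,280,120,110,110,5,"c1.png")
E
```

```text
t 3.1 p [442.1  22.  148.8] yaw 0.0 j7 -1.85 w 42.8 F [0.5 0.6 0.6]
tool delta [ 0.1 -3.1 70.8] [ 0.001 -0.     0.   ]
```

View pics/c1.png

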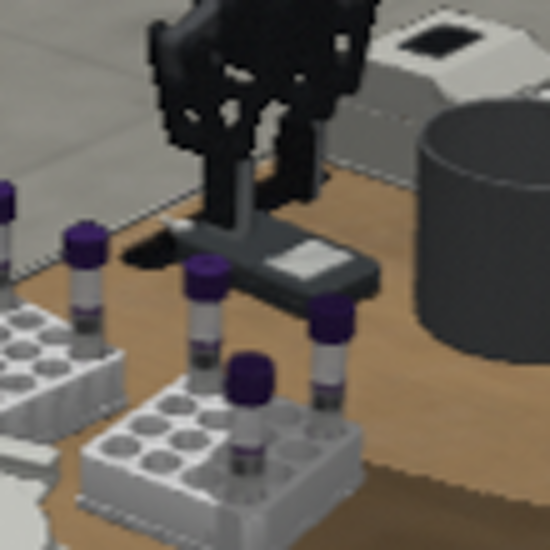

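Crop shows the open fingers above the purple cap (cap at crop (250,375), i.e. scene (330,195)). Candidates weighed: tubes are the purple caps at the six top-view pixels, not the red-capped ones in the box at (180,280). The tub is grey at (425,203), not green at (406,272). The cover is the top of the white stack at (240,218).

Call:
move_arm([
  [[0,-3,30,0,0,0,0],[0,0,30,0,0,0,0],[0,0,11,0,0,0,0],[0,0,0,0,0,0,-1],[0,0,0,0,0,0,-1],[0,0,0,0,0,0,-1],[0,0,0,0,0,0,-1]],
])

```text
clock: 4.08
eef_pos: [454.2, 25.4, 88.1]
orientation: [-0.0, 1.0, -0.001, 0.01]
contact_force: [0.1, -0.2, -0.3]
grip_width: 0.1
```

```bash
python3 - <<'E'
from h import *
go((442.3,25,78))
a=snap("top","top2.png");b=snap("scene","sc2.png");crop(b,280,120,110,110,5,"c2.png");crop(a,290,150,110,90,6,"c2t.png")
print(env.get_obs()['joint_positions'].round(2))
E
```

```text
t 4.08 p [454.2  25.4  88.1] yaw -0.2 j7 -1.91 w 0.1 F [ 0.1 -0.2 -0.3]
tool delta [-12.1   0.5   9.8] [-0.    -0.021 -0.003]
[ 0.08  0.32 -0.32  2.11  0.16  0.71 -1.91]
```

View pics/c2.png

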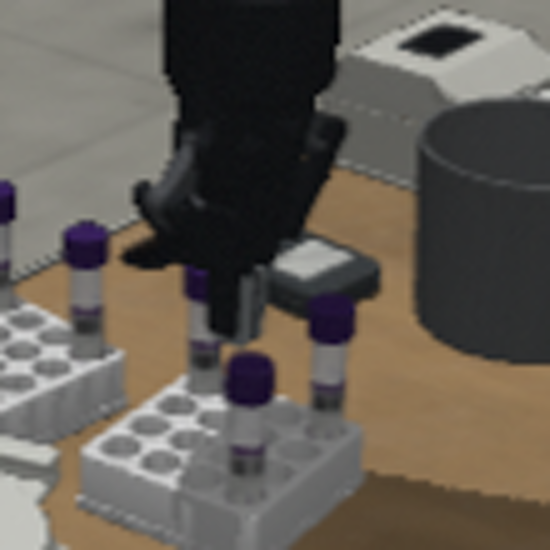

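View pics/top2.png

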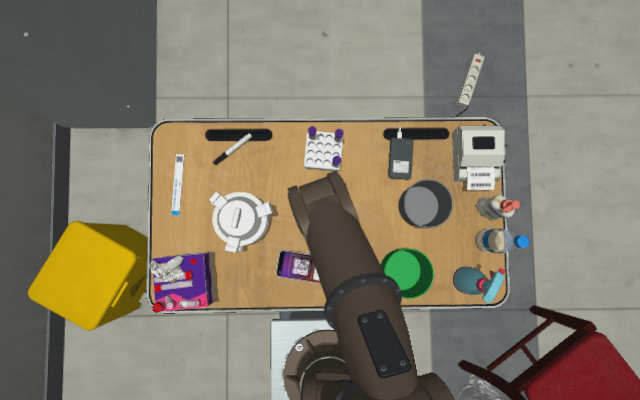

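Call:
move_arm([
  [[0,0,-25,0,0,0,-1],[0,0,-25,0,0,0,0],[-6,0,0,0,-0.02,0,0],[-6,0,0,0,0,0,0],[0,0,0,0,0,0,0],[0,0,0,0,0,0,0]],
])

```text
clock: 4.92
eef_pos: [438.5, 25.2, 137.4]
orientation: [0.0, 1.0, -0.001, -0.002]
contact_force: [0.2, 0.3, 0.2]
grip_width: 42.7
```

```bash
python3 - <<'E'
from h import *
go((442.3,25,78))
print(env.get_obs()['joint_positions'].round(2))
E
```

```text
t 4.92 p [438.5  25.2 137.4] yaw -0.1 j7 -1.87 w 42.7 F [0.2 0.3 0.2]
tool delta [ 4.   0.2 59.3] [ 0.     0.004 -0.002]
[ 0.11  0.24 -0.34  2.07  0.11  0.85 -1.87]
```

Call:
move_arm([
  [[2,0,12,0,0,0,0],[0,0,0,0,0,0,0],[0,0,12,0,0,0,0],[0,0,0,0,0,0,0]],
])

```text
clock: 5.42
eef_pos: [440.0, 25.1, 110.5]
orientation: [0.0, 1.0, -0.001, -0.003]
contact_force: [-0.2, -0.7, -0.4]
grip_width: 42.6
```

```bash
python3 - <<'E'
from h import *
go((442.3,25,78))
print(env.get_obs()['joint_positions'].round(3))
E
```

```text
t 5.42 p [440.   25.1 110.5] yaw -0.1 j7 -1.89 w 42.6 F [-0.2 -0.7 -0.4]
tool delta [ 2.4  0.1 32.5] [ 0.     0.006 -0.002]
[ 0.1    0.284 -0.334  2.094  0.129  0.788 -1.887]
```

Call:
move_arm([
  [[2,0,10,0,0.005,0,0],[0,0,0,0,0,0,0],[0,0,11,0,0,0,0],[0,0,0,0,0,0,0],[0,0,11,0,0,0,0],[0,0,0,0,0,0,0]],
])

```text
clock: 6.18
eef_pos: [442.2, 25.1, 76.3]
orientation: [0.0, 1.0, -0.001, -0.0]
contact_force: [-0.8, 0.3, -0.4]
grip_width: 43.0
```

```bash
python3 - <<'E'
from h import *
go((442.3,25,78))
print(env.get_obs()['joint_positions'].round(3))
E
```

```text
t 6.17 p [442.2  25.1  76.3] yaw -0.1 j7 -1.92 w 43.0 F [-0.8  0.3 -0.4]
tool delta [ 0.1  0.1 -1.7] [ 0.     0.    -0.002]
[ 0.083  0.337 -0.321  2.132  0.164  0.696 -1.92 ]
```

Call:
move_arm([
  [[0,0,0,0,0,0,-1],[0,0,0,0,0,0,-1],[0,0,0,0,0,0,-1],[0,0,-15,0,0,0,-1],[0,0,-20,0,0,0,-1],[0,0,-25,0,0,0,-1],[0,0,-30,0,0,0,-1],[0,0,-30,0,0,0,-1],[0,0,-30,0,0,0,-1]],
])

```text
clock: 7.3
eef_pos: [440.1, 24.8, 229.3]
orientation: [0.0, 1.0, -0.001, -0.002]
contact_force: [-0.4, 0.0, -0.0]
grip_width: 18.5
```

```bash
python3 - <<'E'
from h import *
go((468,-265,215))
E
```

```text
t 7.3 p [440.1  24.8 229.3] yaw -0.1 j7 -1.81 w 18.5 F [-0.4  0.  -0. ]
tool delta [ 28.5 289.8  14.3] [ 0.     0.005 -0.002]
```

```bash
python3 - <<'E'
from h import *
b=snap("scene","sc3.png");crop(b,270,60,140,150,4,"c3.png")
E
```

```text
(no output)
```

View pics/c3.png

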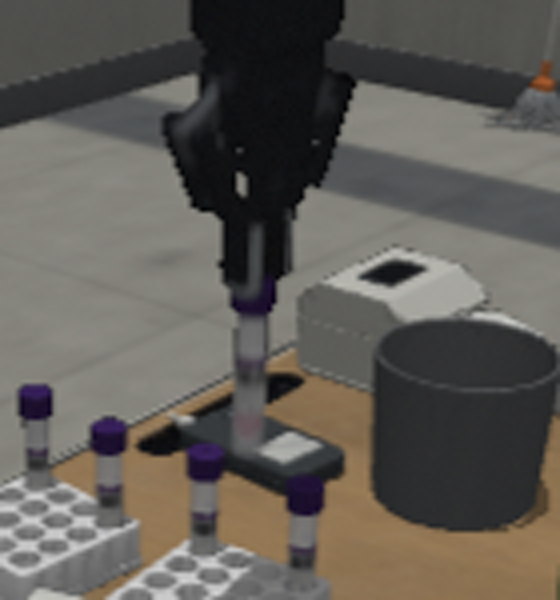

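Call:
move_arm([
  [[3,32,0,0,0,0,-1],[3,32,0,0,0,0,-1],[3,32,0,0,0,0,-1],[3,32,0,0,0,0,-1],[3,32,0,0,0,0,-1],[3,32,0,0,0,0,-1],[3,32,0,0,0,0,-1],[3,32,0,0,0,0,-1],[3,20,0,0,0,0,-1],[0,0,0,0,0,0,-1]],
])

```text
clock: 8.6
eef_pos: [469.6, -258.0, 233.3]
orientation: [-0.0, 1.0, 0.001, 0.002]
contact_force: [-0.3, 1.5, -1.4]
grip_width: 18.5
```

```bash
python3 - <<'E'
from h import *
go((485,-265,145))
b=snap("scene","sc4.png");crop(b,310,40,140,160,4,"c4.png")
E
```

```text
t 8.6 p [ 469.6 -258.   233.3] yaw 0.1 j7 -1.21 w 18.5 F [-0.3  1.5 -1.4]
tool delta [15.1  7.  88.4] [-0.    -0.003  0.001]
```

View pics/c4.png

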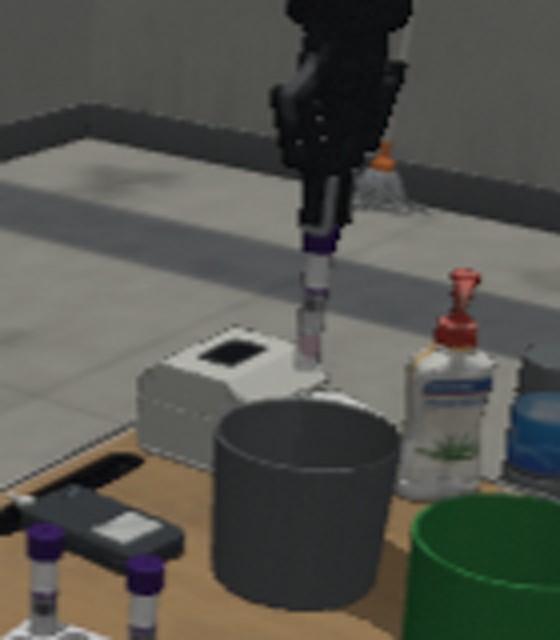

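Call:
move_arm([
  [[5,7,20,0,0,0,-1],[5,0,20,0,0,0,-1],[5,0,20,0,0,0,-1],[0,0,20,0,0,0,-1],[0,0,0,0,0,0,-1],[0,0,0,0,0,0,0],[0,0,0,0,0,0,0],[0,0,0,0,0,0,0]],
])

```text
clock: 9.65
eef_pos: [488.5, -253.7, 154.8]
orientation: [-0.002, 1.0, 0.007, 0.004]
contact_force: [-0.4, 0.7, 0.7]
grip_width: 42.7
```

```bash
python3 - <<'E'
from h import *
go((448.2,-46.7,170))
b=snap("scene","sc5.png");crop(b,310,40,140,160,4,"c5.png")
E
```

```text
t 9.65 p [ 488.5 -253.7  154.8] yaw 0.8 j7 -1.23 w 42.7 F [-0.4  0.7  0.7]
tool delta [ -37.4 -207.6  -14.8] [-0.003 -0.008  0.014]
```

View pics/c5.png

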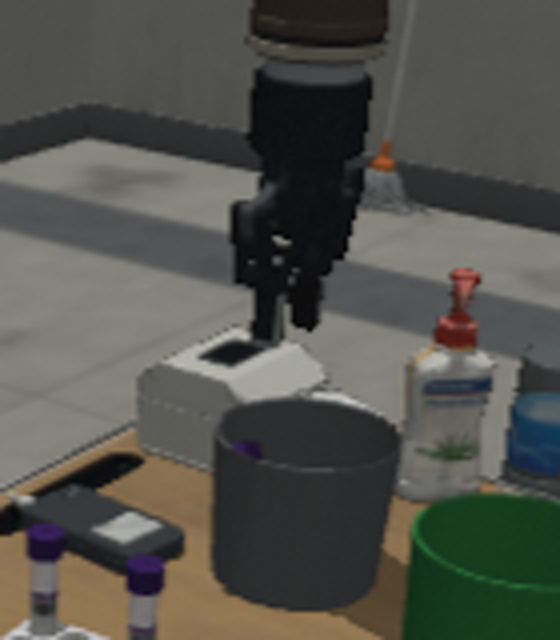

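Tube 1 is in the tub, with its cap visible inside at scene (372,152). On to the next.

Call:
move_arm([
  [[-5,-30,-15,0,0,0,0],[-6,-30,0,0,0,0,0],[-6,-30,0,0,0,0,0],[-6,-30,0,0,0,0,0],[-6,-30,0,0,0,0,0],[-6,-30,0,0,0,0,0],[0,-20,0,0,0,0,0],[0,0,0,0,0,0,0]],
])

```text
clock: 10.7
eef_pos: [451.4, -50.0, 173.2]
orientation: [-0.001, 1.0, 0.005, 0.007]
contact_force: [0.4, -1.6, -0.1]
grip_width: 42.4
```

```bash
python3 - <<'E'
from h import *
go((448.2,-46.7,120))
E
```

```text
t 10.7 p [451.4 -50.  173.2] yaw 0.6 j7 -1.63 w 42.4 F [ 0.4 -1.6 -0.1]
tool delta [-3.9 -3.3 53.2] [-0.002 -0.014  0.011]
```

Call:
move_arm([
  [[-4,-3,15,0,-0.014,0.011,0],[0,0,15,0,0,0,0],[0,0,15,0,0,0,0],[0,0,0,0,0,0,0],[0,0,0,0,0,0,0]],
])

```text
clock: 11.32
eef_pos: [446.4, -51.1, 124.4]
orientation: [-0.0, 1.0, -0.004, -0.002]
contact_force: [-0.2, 0.2, -0.1]
grip_width: 42.9
```

```bash
python3 - <<'E'
from h import *
go((448.2,-46.7,70))
E
```

```text
t 11.32 p [446.4 -51.1 124.4] yaw -0.5 j7 -1.68 w 42.9 F [-0.2  0.2 -0.1]
tool delta [ 2.  -4.4 54.4] [-0.     0.004 -0.008]
```

Call:
move_arm([
  [[2,-5,10,0,0,0,0],[0,0,0,0,0,0,0],[0,0,12,0,0,0,0],[0,0,0,0,0,0,0],[0,0,12,0,0,0,0],[0,0,0,0,0,0,0],[0,0,12,0,0,0,0],[0,0,0,0,0,0,0]],
])

```text
clock: 12.32
eef_pos: [448.9, -46.1, 75.7]
orientation: [-0.0, 1.0, -0.005, -0.001]
contact_force: [0.7, 0.6, 0.2]
grip_width: 42.7
```

```bash
python3 - <<'E'
from h import *
go((448.2,-46.7,69))
E
```

```text
t 12.32 p [448.9 -46.1  75.7] yaw -0.5 j7 -1.72 w 42.7 F [0.7 0.6 0.2]
tool delta [-0.7  0.6  6.7] [-0.     0.003 -0.009]
```

Call:
move_arm([
  [[-1,0,7,0,0,0,0],[0,0,0,0,0,0,-1],[0,0,0,0,0,0,-1],[0,0,0,0,0,0,-1],[0,0,-15,0,0,0,-1],[0,0,-20,0,0,0,-1],[0,0,-25,0,0,0,-1],[0,0,-30,0,0,0,-1],[0,0,-30,0,0,0,-1],[0,0,-30,0,0,0,-1]],
])

```text
clock: 13.58
eef_pos: [446.2, -46.1, 221.2]
orientation: [-0.0, 1.0, -0.004, -0.004]
contact_force: [1.0, -0.6, -1.1]
grip_width: 20.5
```

```bash
python3 - <<'E'
from h import *
go((468,-265,215))
b=snap("scene","sc6.png");crop(b,270,60,140,150,4,"c6.png")
E
```

```text
t 13.57 p [446.2 -46.1 221.2] yaw -0.5 j7 -1.64 w 20.5 F [ 1.  -0.6 -1.1]
tool delta [ 23.8 218.7   5.9] [-0.001  0.007 -0.009]
```

View pics/c6.png

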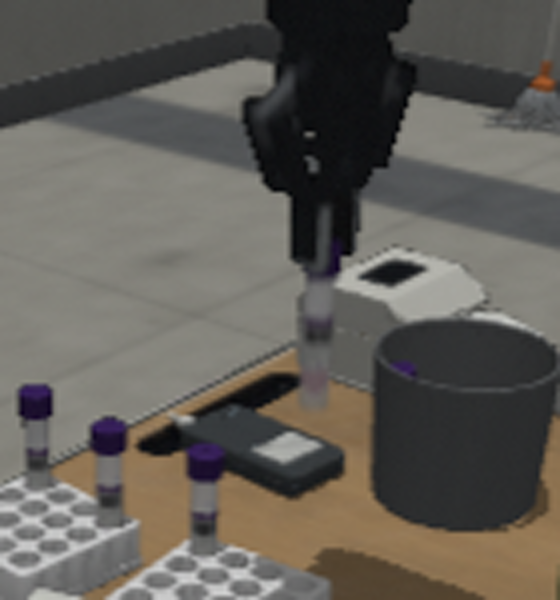

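Call:
move_arm([
  [[2,30,-5,0,0,0,-1],[2,30,0,0,0,0,-1],[2,30,0,0,0,0,-1],[2,30,0,0,0,0,-1],[2,30,0,0,0,0,-1],[2,30,0,0,0,0,-1],[0,28,0,0,0,0,-1],[0,0,0,0,0,0,-1]],
])

```text
clock: 14.62
eef_pos: [458.8, -259.8, 230.5]
orientation: [0.0, 1.0, -0.003, 0.0]
contact_force: [0.9, -0.0, 1.0]
grip_width: 20.4
```

```bash
python3 - <<'E'
from h import *
go((455,-268,145))
b=snap("scene","sc7.png");crop(b,310,60,140,150,4,"c7.png")
E
```

```text
t 14.62 p [ 458.8 -259.8  230.5] yaw -0.4 j7 -1.19 w 20.4 F [ 0.9 -0.   1. ]
tool delta [-3.8  8.2 85.5] [ 0.    -0.001 -0.006]
```

View pics/c7.png

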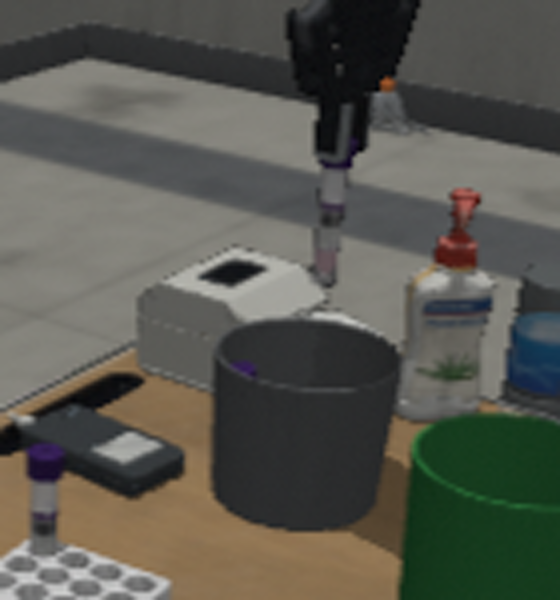

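Call:
move_arm([
  [[-4,8,20,0,0,0,-1],[0,0,20,0,0,0,-1],[0,0,20,0,0,0,-1],[0,0,20,0,0,0,-1],[0,0,0,0,0,0,-1],[0,0,0,0,0,0,0],[0,0,0,0,0,0,0],[0,0,0,0,0,0,0]],
])

```text
clock: 15.68
eef_pos: [457.8, -258.7, 151.0]
orientation: [-0.001, 1.0, 0.002, 0.003]
contact_force: [0.4, 0.1, 1.2]
grip_width: 43.0
```

```bash
python3 - <<'E'
from h import *
go((521,-41,180))
b=snap("scene","sc8.png");crop(b,310,60,140,150,4,"c8.png")
E
```

```text
t 15.68 p [ 457.8 -258.7  151. ] yaw 0.2 j7 -1.19 w 43.0 F [0.4 0.1 1.2]
tool delta [  64.2 -217.5  -28.1] [-0.002 -0.005  0.004]
```

View pics/c8.png

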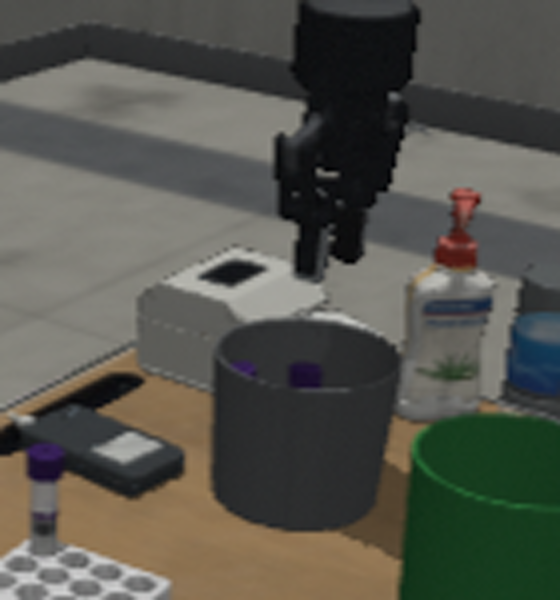

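Two tubes are in the tub, with caps at scene (371,152) and (386,154). Next is tube 3 at (521,-41).

Call:
move_arm([
  [[9,-30,-15,0,0,0,0],[9,-30,-10,0,0,0,0],[9,-30,0,0,0,0,0],[9,-30,0,0,0,0,0],[9,-30,0,0,0,0,0],[9,-30,0,0,0,0,0],[9,-30,0,0,0,0,0],[0,0,0,0,0,0,0]],
])

```text
clock: 16.73
eef_pos: [523.5, -43.5, 180.4]
orientation: [-0.001, 1.0, 0.0, 0.005]
contact_force: [-0.4, 0.6, -0.3]
grip_width: 43.1
```

```bash
python3 - <<'E'
from h import *
go((521,-41,120))
E
```

```text
t 16.73 p [523.5 -43.5 180.4] yaw 0.0 j7 -1.66 w 43.1 F [-0.4  0.6 -0.3]
tool delta [-3.1 -2.4 60.3] [-0.001 -0.01   0.001]
```

Call:
move_arm([
  [[-3,-3,20,0,-0.01,0,0],[0,0,20,0,0,0,0],[0,0,16,0,0,0,0],[0,0,0,0,0,0,0],[0,0,0,0,0,0,0]],
])

```text
clock: 17.35
eef_pos: [518.4, -44.6, 120.1]
orientation: [0.0, 1.0, -0.002, -0.002]
contact_force: [-0.1, -0.1, -0.2]
grip_width: 42.9
```

```bash
python3 - <<'E'
from h import *
go((521,-41,69))
E
```

```text
t 17.35 p [518.4 -44.6 120.1] yaw -0.3 j7 -1.68 w 42.9 F [-0.1 -0.1 -0.2]
tool delta [ 2.8 -3.6 51.1] [ 0.     0.003 -0.005]
```

Call:
move_arm([
  [[3,-4,10,0,0,0,0],[0,0,14,0,0,0,0],[0,0,0,0,0,0,0],[0,0,14,0,0,0,0],[0,0,0,0,0,0,0],[0,0,12,0,0,0,0],[0,0,0,0,0,0,0]],
])

```text
clock: 18.23
eef_pos: [521.9, -40.7, 67.2]
orientation: [0.0, 1.0, -0.003, -0.001]
contact_force: [0.0, 0.6, 0.8]
grip_width: 43.0
```

```bash
python3 - <<'E'
from h import *
go((521,-41,69))
E
```

```text
t 18.23 p [521.9 -40.7  67.2] yaw -0.3 j7 -1.71 w 43.0 F [0.  0.6 0.8]
tool delta [-0.9  0.3 -1.8] [ 0.001  0.002 -0.005]
```

Call:
move_arm([
  [[0,0,0,0,0,0,-1],[0,0,0,0,0,0,-1],[0,0,0,0,0,0,-1],[0,0,-15,0,0,0,-1],[0,0,-20,0,0,0,-1],[0,0,-25,0,0,0,-1],[0,0,-30,0,0,0,-1],[0,0,-30,0,0,0,-1],[0,0,-35,0,0,0,-1],[0,0,0,0,0,0,-1]],
])

```text
clock: 19.48
eef_pos: [522.7, -40.2, 234.5]
orientation: [0.0, 1.0, -0.002, 0.002]
contact_force: [0.3, -0.8, 0.1]
grip_width: 20.9
```

```bash
python3 - <<'E'
from h import *
go((470,-285,225))
E
```

```text
t 19.48 p [522.7 -40.2 234.5] yaw -0.3 j7 -1.66 w 20.9 F [ 0.3 -0.8  0.1]
tool delta [-51.6 245.    9.4] [ 0.    -0.003 -0.005]
```

Call:
move_arm([
  [[-7,34,0,0,0,0,-1],[-7,34,0,0,0,0,-1],[-7,34,0,0,0,0,-1],[-7,34,0,0,0,0,-1],[-7,34,0,0,0,0,-1],[-7,34,0,0,0,0,-1],[-7,34,0,0,0,0,-1],[0,0,0,0,0,0,-1]],
])

```text
clock: 20.48
eef_pos: [468.7, -283.5, 235.4]
orientation: [-0.001, 1.0, -0.001, 0.001]
contact_force: [0.1, 0.2, -0.6]
grip_width: 20.9
```

```bash
python3 - <<'E'
from h import *
go((475,-290,145))
b=snap("scene","sc9.png");crop(b,310,60,140,150,4,"c9.png")
E
```

```text
t 20.48 p [ 468.7 -283.5  235.4] yaw -0.1 j7 -1.14 w 20.9 F [ 0.1  0.2 -0.6]
tool delta [ 6.1  6.6 90.4] [-0.001 -0.002 -0.002]
```

View pics/c9.png

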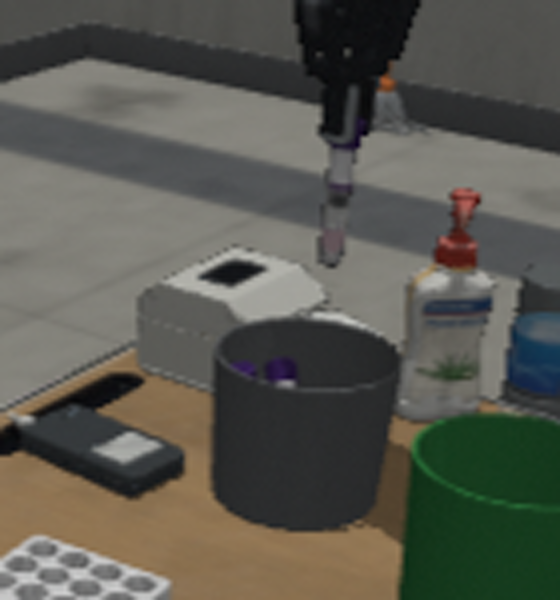

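Call:
move_arm([
  [[2,5,20,0,0,0,-1],[0,3,20,0,0,0,-1],[0,0,20,0,0,0,-1],[0,0,20,0,0,0,-1],[0,0,0,0,0,0,-1],[0,0,0,0,0,0,0],[0,0,0,0,0,0,0],[0,0,0,0,0,0,0]],
])

```text
clock: 21.52
eef_pos: [475.3, -281.2, 156.3]
orientation: [-0.003, 1.0, 0.005, 0.003]
contact_force: [0.2, -0.1, -0.5]
grip_width: 43.4
```

```bash
python3 - <<'E'
from h import *
go((591.5,-29.2,180))
b=snap("scene","sc10.png");crop(b,310,60,140,150,4,"c10.png")
E
```

```text
t 21.52 p [ 475.3 -281.2  156.3] yaw 0.6 j7 -1.14 w 43.4 F [ 0.2 -0.1 -0.5]
tool delta [ 119.1 -250.9  -21.5] [-0.005 -0.007  0.011]
```

View pics/c10.png

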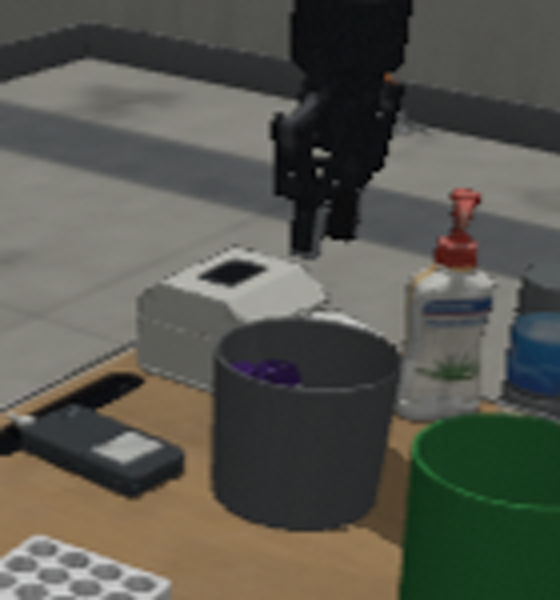

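Third tube is in; the caps are clustered at scene (375-385,153). Next is tube 4 at (591.5,-29).

Call:
move_arm([
  [[14,-31,-12,0,0,0,0],[15,-31,-8,0,0,0,0],[15,-31,0,0,0,0,0],[15,-31,0,0,0,0,0],[15,-31,0,0,0,0,0],[15,-31,0,0,0,0,0],[15,-31,0,0,0,0,0],[13,-31,0,0,0,0,0],[0,0,0,0,0,0,0]],
])

```text
clock: 22.7
eef_pos: [594.9, -26.4, 182.2]
orientation: [-0.002, 1.0, 0.003, 0.006]
contact_force: [-0.1, -0.8, 0.1]
grip_width: 42.8
```

```bash
python3 - <<'E'
from h import *
go((591.5,-29.2,120))
E
```

```text
t 22.7 p [594.9 -26.4 182.2] yaw 0.3 j7 -1.67 w 42.8 F [-0.1 -0.8  0.1]
tool delta [-4.2  3.1 62.1] [-0.004 -0.012  0.006]
```

Call:
move_arm([
  [[-4,1,20,0,-0.012,0,0],[0,0,20,0,0,0,0],[0,0,16,0,0,0,0],[0,0,0,0,0,0,0],[0,0,0,0,0,0,0]],
])

```text
clock: 23.32
eef_pos: [589.1, -31.8, 122.2]
orientation: [-0.001, 1.0, 0.001, -0.002]
contact_force: [-0.2, 0.1, -0.1]
grip_width: 43.2
```

```bash
python3 - <<'E'
from h import *
go((591.5,-29.2,68))
E
```

```text
t 23.32 p [589.1 -31.8 122.2] yaw 0.1 j7 -1.68 w 43.2 F [-0.2  0.1 -0.1]
tool delta [ 2.6 -2.4 54.2] [-0.002  0.003  0.001]
```

Call:
move_arm([
  [[2,-3,10,0,0,0,0],[0,0,14,0,0,0,0],[0,0,0,0,0,0,0],[0,0,14,0,0,0,0],[0,0,0,0,0,0,0],[0,0,15,0,0,0,0],[0,0,0,0,0,0,0]],
])

```text
clock: 24.2
eef_pos: [591.6, -28.5, 66.3]
orientation: [-0.001, 1.0, 0.001, -0.001]
contact_force: [-0.1, -0.1, 0.5]
grip_width: 42.9
```

```bash
python3 - <<'E'
from h import *
go((591.5,-29.2,68))
E
```

```text
t 24.2 p [591.6 -28.5  66.3] yaw 0.1 j7 -1.7 w 42.9 F [-0.1 -0.1  0.5]
tool delta [-0.1  0.7 -1.7] [-0.002  0.002  0.001]
```

Call:
move_arm([
  [[0,0,0,0,0,0,-1],[0,0,0,0,0,0,-1],[0,0,0,0,0,0,-1],[0,0,-15,0,0,0,-1],[0,0,-20,0,0,0,-1],[0,0,-25,0,0,0,-1],[0,0,-30,0,0,0,-1],[0,0,-30,0,0,0,-1],[0,0,-35,0,0,0,-1],[0,0,0,0,0,0,-1]],
])

```text
clock: 25.45
eef_pos: [592.8, -28.5, 234.2]
orientation: [-0.001, 1.0, 0.001, 0.002]
contact_force: [0.6, -0.5, -0.8]
grip_width: 20.5
```

```bash
python3 - <<'E'
from h import *
go((455,-285,235))
a=snap("top","t11.png");crop(a,380,160,90,80,7,"c11.png")
E
```

```text
t 25.45 p [592.8 -28.5 234.2] yaw 0.1 j7 -1.66 w 20.5 F [ 0.6 -0.5 -0.8]
tool delta [-138.1  256.3   -2.1] [-0.002 -0.005  0.002]
```

View pics/c11.png

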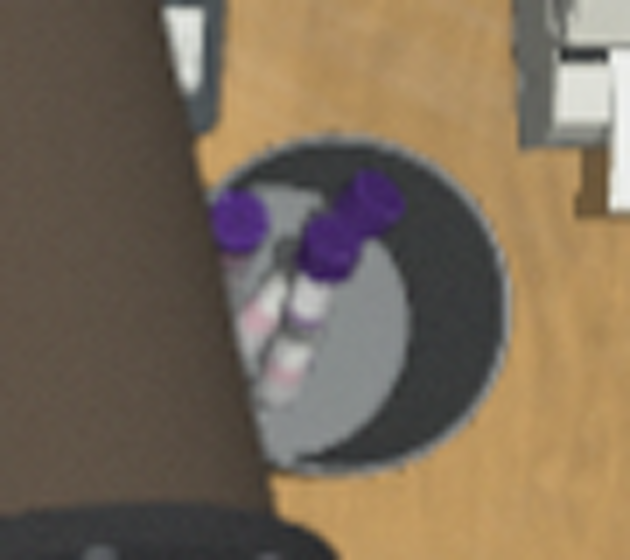

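Call:
move_arm([
  [[-17,32,0,0,0,0,-1],[-17,32,0,0,0,0,-1],[-17,32,0,0,0,0,-1],[-17,32,0,0,0,0,-1],[-17,32,0,0,0,0,-1],[-17,32,0,0,0,0,-1],[-17,32,0,0,0,0,-1],[-12,32,0,0,0,0,-1],[0,0,0,0,0,0,-1]],
])

```text
clock: 26.62
eef_pos: [451.6, -290.6, 226.3]
orientation: [-0.003, 1.0, 0.002, -0.005]
contact_force: [-0.5, 0.4, 0.5]
grip_width: 21.0
```

```bash
python3 - <<'E'
from h import *
go((458,-285,150))
b=snap("scene","sc12.png");crop(b,310,60,140,150,4,"c12.png")
E
```

```text
t 26.62 p [ 451.6 -290.6  226.3] yaw 0.2 j7 -1.1 w 21.0 F [-0.5  0.4  0.5]
tool delta [ 7.1 -5.1 76.3] [-0.006  0.009  0.003]
```

View pics/c12.png

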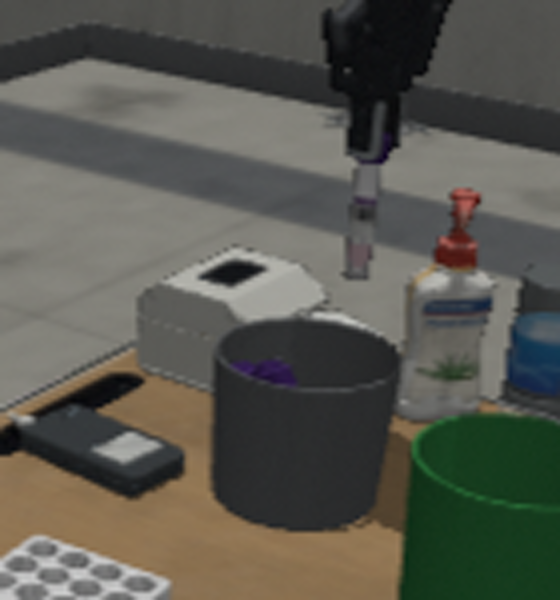

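Call:
move_arm([
  [[3,-2,20,0,0,0,-1],[0,0,20,0,0,0,-1],[0,0,15,0,0,0,-1],[0,0,15,0,0,0,-1],[0,0,0,0,0,0,-1],[0,0,0,0,0,0,0],[0,0,0,0,0,0,0],[0,0,0,0,0,0,0]],
])

```text
clock: 27.68
eef_pos: [457.4, -281.3, 154.5]
orientation: [-0.005, 1.0, 0.006, -0.004]
contact_force: [-0.4, -0.6, 0.0]
grip_width: 42.7
```

```bash
python3 - <<'E'
from h import *
go((664,-36.5,180))
b=snap("scene","sc13.png");crop(b,310,60,140,150,4,"c13.png")
E
```

```text
t 27.68 p [ 457.4 -281.3  154.5] yaw 0.7 j7 -1.12 w 42.7 F [-0.4 -0.6  0. ]
tool delta [ 209.2 -242.6  -24.8] [-0.009  0.007  0.012]
```

View pics/c13.png

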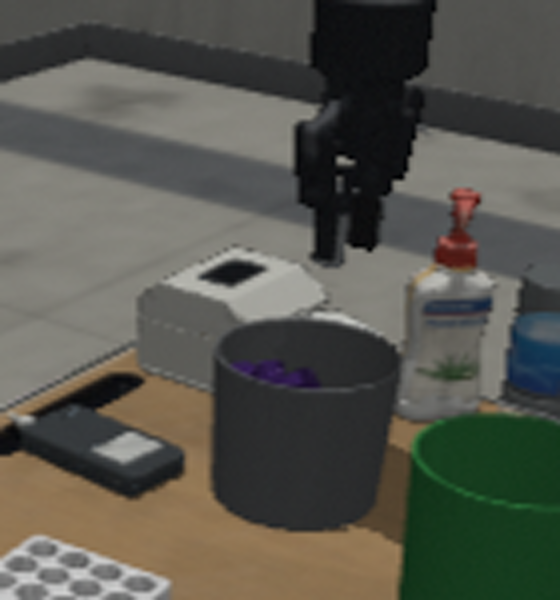

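Four are in, with caps around scene (372-390,153). Next is tube 5 at (664,-36.5).

Call:
move_arm([
  [[25,-30,-15,0,0,0,0],[26,-30,-8,0,0,0,0],[26,-30,0,0,0,0,0],[26,-30,0,0,0,0,0],[26,-30,0,0,0,0,0],[26,-30,0,0,0,0,0],[26,-30,0,0,0,0,0],[25,-30,0,0,0,0,0],[0,0,0,0,0,0,0]],
])

```text
clock: 28.85
eef_pos: [668.5, -33.9, 181.1]
orientation: [-0.004, 1.0, 0.003, -0.001]
contact_force: [0.8, -0.0, 0.2]
grip_width: 42.7
```

```bash
python3 - <<'E'
from h import *
go((664,-36.5,120))
E
```

```text
t 28.85 p [668.5 -33.9 181.1] yaw 0.4 j7 -1.63 w 42.7 F [ 0.8 -0.   0.2]
tool delta [-4.4  3.1 61.1] [-0.008  0.003  0.006]
```

Call:
move_arm([
  [[-4,1,20,-0.008,0,0,0],[0,0,20,0,0,0,0],[0,0,16,0,0,0,0],[0,0,0,0,0,0,0],[0,0,0,0,0,0,0]],
])

```text
clock: 29.48
eef_pos: [664.3, -38.0, 125.0]
orientation: [0.001, 1.0, 0.002, -0.001]
contact_force: [0.8, 0.3, 1.2]
grip_width: 43.0
```

```bash
python3 - <<'E'
from h import *
go((664,-36.5,68))
E
```

```text
t 29.48 p [664.3 -38.  125. ] yaw 0.2 j7 -1.64 w 43.0 F [0.8 0.3 1.2]
tool delta [-0.2 -1.6 57. ] [0.002 0.001 0.004]
```

Call:
move_arm([
  [[-1,-2,12,0,0,0,0],[0,0,14,0,0,0,0],[0,0,0,0,0,0,0],[0,0,14,0,0,0,0],[0,0,0,0,0,0,0],[0,0,15,0,0,0,0],[0,0,0,0,0,0,0]],
])

```text
clock: 30.35
eef_pos: [663.6, -36.0, 66.9]
orientation: [0.001, 1.0, 0.002, -0.0]
contact_force: [0.2, 0.4, 0.3]
grip_width: 43.1
```

```bash
python3 - <<'E'
from h import *
go((664,-36.5,68))
E
```

```text
t 30.35 p [663.6 -36.   66.9] yaw 0.2 j7 -1.65 w 43.1 F [0.2 0.4 0.3]
tool delta [ 0.4  0.5 -1.1] [0.002 0.    0.004]
```

Call:
move_arm([
  [[0,0,0,0,0,0,-1],[0,0,0,0,0,0,-1],[0,0,0,0,0,0,-1],[0,0,-15,0,0,0,-1],[0,0,-20,0,0,0,-1],[0,0,-25,0,0,0,-1],[0,0,-30,0,0,0,-1],[0,0,-30,0,0,0,-1],[0,0,-35,0,0,0,-1],[0,0,0,0,0,0,-1]],
])

```text
clock: 31.6
eef_pos: [664.7, -35.6, 235.3]
orientation: [0.001, 1.0, 0.002, 0.003]
contact_force: [0.2, 0.4, -1.0]
grip_width: 20.5
```

```bash
python3 - <<'E'
from h import *
go((450,-250,235))
a=snap("top","t14.png");crop(a,380,160,90,80,7,"c14.png")
E
```

```text
t 31.6 p [664.7 -35.6 235.3] yaw 0.2 j7 -1.63 w 20.5 F [ 0.2  0.4 -1. ]
tool delta [-215.5  213.6   -0.8] [ 0.001 -0.007  0.004]
```

View pics/c14.png

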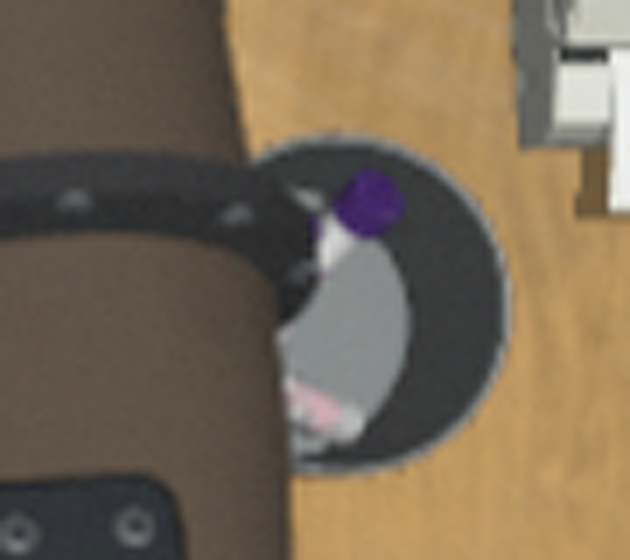

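Call:
move_arm([
  [[-21,29,0,0,0,0,-1],[-21,29,0,0,0,0,-1],[-21,29,0,0,0,0,-1],[-21,29,0,0,0,0,-1],[-21,29,0,0,0,0,-1],[-21,29,0,0,0,0,-1],[-21,29,0,0,0,0,-1],[-21,29,0,0,0,0,-1],[-20,20,0,0,0,0,-1],[0,0,0,0,0,0,-1]],
])

```text
clock: 32.9
eef_pos: [464.5, -294.2, 226.8]
orientation: [-0.001, 1.0, 0.002, -0.005]
contact_force: [-0.5, 0.7, -1.0]
grip_width: 20.7
```

```bash
python3 - <<'E'
from h import *
go((472,-292,150))
b=snap("scene","sc15.png");crop(b,310,60,140,150,4,"c15.png")
E
```

```text
t 32.9 p [ 464.5 -294.2  226.8] yaw 0.3 j7 -1.11 w 20.7 F [-0.5  0.7 -1. ]
tool delta [ 8.3 -2.  76.7] [-0.003  0.009  0.005]
```

View pics/c15.png

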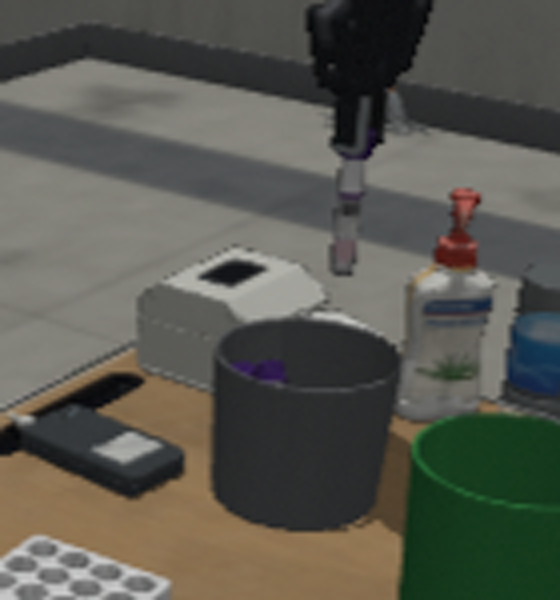

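Call:
move_arm([
  [[3,0,20,0,0,0,-1],[0,0,20,0,0,0,-1],[0,0,15,0,0,0,-1],[0,0,15,0,0,0,-1],[0,0,0,0,0,0,-1],[0,0,0,0,0,0,0],[0,0,0,0,0,0,0],[0,0,0,0,0,0,0]],
])

```text
clock: 33.95
eef_pos: [471.6, -288.4, 154.9]
orientation: [-0.002, 1.0, 0.006, -0.003]
contact_force: [-0.5, 0.5, 1.5]
grip_width: 42.7
```

```bash
python3 - <<'E'
from h import *
go((672,36,180))
b=snap("scene","sc16.png");crop(b,310,60,140,150,4,"c16.png")
E
```

```text
t 33.95 p [ 471.6 -288.4  154.9] yaw 0.7 j7 -1.12 w 42.7 F [-0.5  0.5  1.5]
tool delta [ 204.3 -322.   -24.8] [-0.005  0.007  0.013]
```

View pics/c16.png

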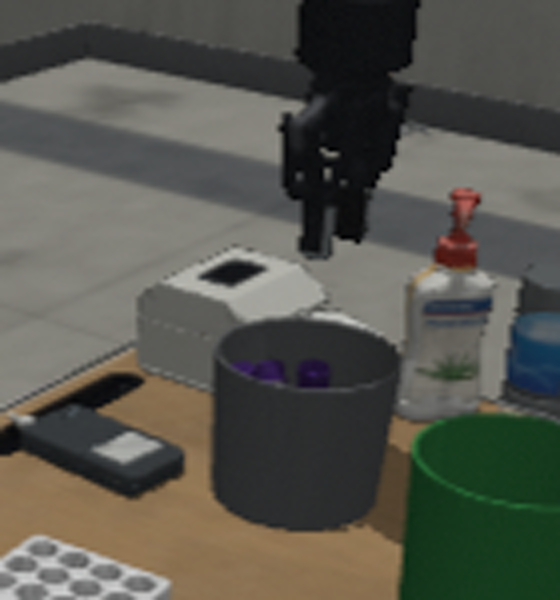

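Five are in. Last is tube 6 at (672,36).

Call:
move_arm([
  [[22,-35,-15,0,0,0,0],[22,-35,-8,0,0,0,0],[22,-35,0,0,0,0,0],[22,-35,0,0,0,0,0],[22,-35,0,0,0,0,0],[22,-35,0,0,0,0,0],[22,-35,0,0,0,0,0],[22,-35,0,0,0,0,0],[22,-35,0,0,0,0,0],[0,0,0,0,0,0,0]],
])

```text
clock: 35.25
eef_pos: [673.8, 36.5, 181.5]
orientation: [-0.002, 1.0, 0.003, -0.001]
contact_force: [0.0, -0.5, 0.1]
grip_width: 43.0
```

```bash
python3 - <<'E'
from h import *
go((672,36,120))
E
```

```text
t 35.25 p [673.8  36.5 181.5] yaw 0.4 j7 -1.74 w 43.0 F [ 0.  -0.5  0.1]
tool delta [-1.8  0.7 61.5] [-0.004  0.001  0.007]
```

Call:
move_arm([
  [[-2,0,20,0,0,0,0],[0,0,20,0,0,0,0],[0,0,16,0,0,0,0],[0,0,0,0,0,0,0],[0,0,0,0,0,0,0]],
])

```text
clock: 35.88
eef_pos: [672.1, 33.3, 125.4]
orientation: [-0.001, 1.0, 0.002, 0.0]
contact_force: [0.0, -0.2, -0.1]
grip_width: 42.8
```

```bash
python3 - <<'E'
from h import *
go((672,36,68))
E
```

```text
t 35.88 p [672.1  33.3 125.4] yaw 0.3 j7 -1.74 w 42.8 F [ 0.  -0.2 -0.1]
tool delta [-0.1 -2.6 57.5] [-0.002 -0.001  0.004]
```

Call:
move_arm([
  [[-1,-3,12,0,0,0,0],[0,0,14,0,0,0,0],[0,0,0,0,0,0,0],[0,0,14,0,0,0,0],[0,0,0,0,0,0,0],[0,0,15,0,0,0,0],[0,0,0,0,0,0,0]],
])

```text
clock: 36.75
eef_pos: [671.5, 36.7, 67.4]
orientation: [-0.001, 1.0, 0.002, 0.001]
contact_force: [0.0, -0.1, 0.8]
grip_width: 42.3
```

Call:
move_arm([
  [[0,0,0,0,0,0,-1],[0,0,0,0,0,0,-1],[0,0,0,0,0,0,-1],[0,0,-15,0,0,0,-1],[0,0,-20,0,0,0,-1],[0,0,-25,0,0,0,-1],[0,0,-30,0,0,0,-1],[0,0,-30,0,0,0,-1],[0,0,-35,0,0,0,-1],[0,0,0,0,0,0,-1]],
])

```text
clock: 38.0
eef_pos: [672.3, 36.5, 235.8]
orientation: [-0.002, 1.0, 0.002, 0.004]
contact_force: [-0.2, 0.2, -0.3]
grip_width: 20.6
```

```bash
python3 - <<'E'
from h import *
go((450,-265,235))
a=snap("top","t17.png");crop(a,380,160,90,80,7,"c17.png")
E
```

```text
t 38.0 p [672.3  36.5 235.8] yaw 0.3 j7 -1.74 w 20.6 F [-0.2  0.2 -0.3]
tool delta [-223.6  300.5   -2.1] [-0.003 -0.009  0.004]
```

View pics/c17.png

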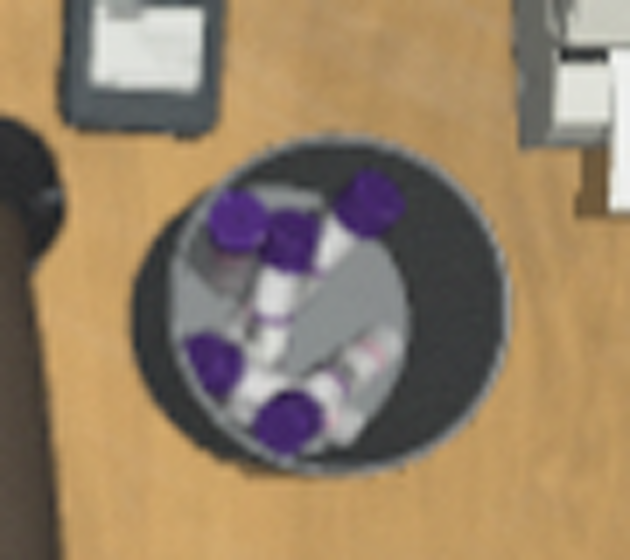

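Call:
move_arm([
  [[-19,33,0,0,0,0,-1],[-19,33,0,0,0,0,-1],[-19,33,0,0,0,0,-1],[-19,33,0,0,0,0,-1],[-19,33,0,0,0,0,-1],[-19,33,0,0,0,0,-1],[-19,33,0,0,0,0,-1],[-19,33,0,0,0,0,-1],[-19,33,0,0,0,0,-1],[-17,23,0,0,0,0,-1]],
])

```text
clock: 39.3
eef_pos: [474.1, -290.4, 225.5]
orientation: [-0.003, 1.0, 0.005, -0.003]
contact_force: [-0.5, -0.1, 0.4]
grip_width: 20.8
```

Call:
move_arm([
  [[0,0,0,0,0,0,-1]],
])

```text
clock: 39.42
eef_pos: [471.8, -292.7, 225.0]
orientation: [-0.003, 1.0, 0.003, -0.004]
contact_force: [0.4, -0.0, -1.4]
grip_width: 20.7
```

```bash
python3 - <<'E'
from h import *
go((482,-294,150))
b=snap("scene","sc18.png");crop(b,310,60,140,150,4,"c18.png")
E
```

```text
t 39.42 p [ 471.8 -292.7  225. ] yaw 0.3 j7 -1.1 w 20.7 F [ 0.4 -0.  -1.4]
tool delta [10.9  1.9 74.9] [-0.007  0.009  0.005]
```

View pics/c18.png

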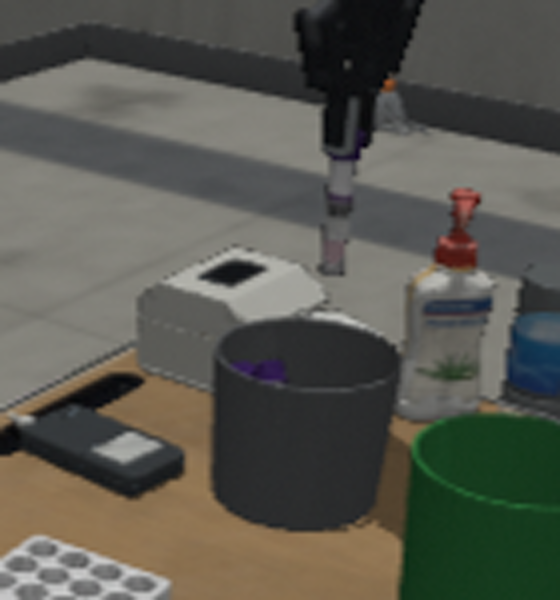

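Call:
move_arm([
  [[6,3,20,0,0,0,-1],[0,0,20,0,0,0,-1],[0,0,15,0,0,0,-1],[0,0,15,0,0,0,-1],[0,0,0,0,0,0,-1],[0,0,0,0,0,0,0],[0,0,0,0,0,0,0],[0,0,-30,0,0,0,0],[0,0,-60,0,0,0,0]],
])

```text
clock: 40.6
eef_pos: [479.9, -288.5, 241.4]
orientation: [-0.006, 1.0, 0.007, -0.007]
contact_force: [1.0, -0.7, 0.7]
grip_width: 42.4
```

Call:
move_arm([
  [[0,-30,-50,0,0,0,0],[0,-50,-20,0,0,0,0],[0,-50,0,0,0,0,0],[0,-50,0,0,0,0,0],[0,-50,0,0,0,0,0],[0,-50,0,0,0,0,0],[0,0,0,0,0,0,0]],
])

```text
clock: 41.48
eef_pos: [480.6, -3.0, 327.0]
orientation: [-0.004, 1.0, 0.005, 0.003]
contact_force: [-0.7, -0.6, 0.3]
grip_width: 42.8
```

```bash
python3 - <<'E'
from h import *
go()
a=snap("top","t19.png");b=snap("scene","sc19.png");crop(a,380,160,90,80,7,"c19.png")
E
```

```text
t 41.48 p [480.6  -3.  327. ] yaw 0.6 j7 -1.68 w 42.8 F [-0.7 -0.6  0.3]
```

View pics/c19.png

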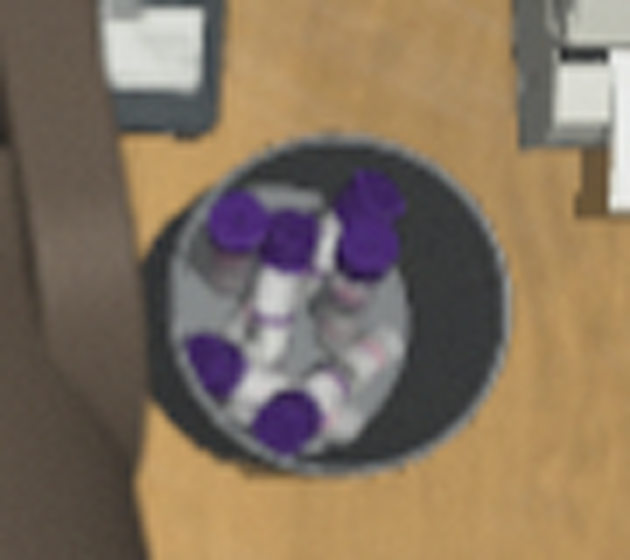

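View pics/sc19.png

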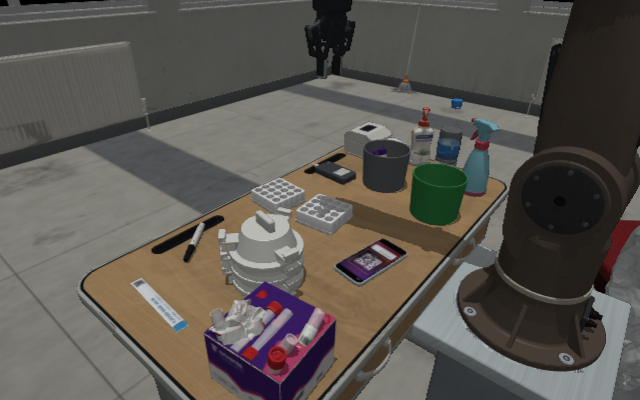

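View pics/t19.png

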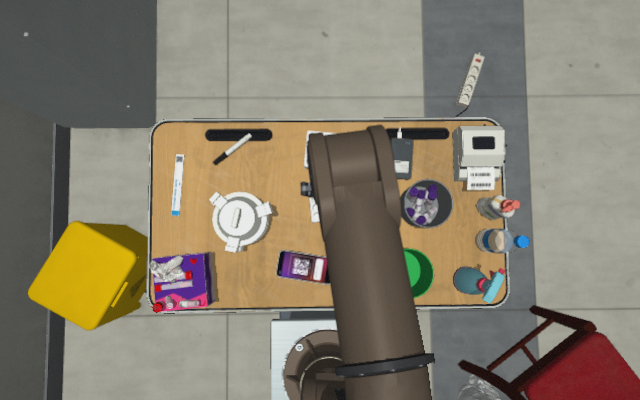

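```bash
python3 - <<'E'
from h import *
t=cv2.imread("pics/t19.png");s=cv2.imread("pics/sc19.png")
print('bar',plane("top",(235,217.5),146),'disc',plane("top",(236.9,218),122))
# bar dir from left edge
a=plane("top",[(234.6,209),(230.9,226)],146);d=a[0]-a[1];print('yaw',np.degrees(np.arctan2(d[1],d[0])))
# disc contour
g=cv2.cvtColor(t,cv2.COLOR_BGR2GRAY)
m=np.uint8(g>214)*255
n,l,st,c=cv2.connectedComponentsWithStats(m);k=l[213,245];print(st[k],c[k])
m2=np.uint8(l==k)*255; cc=max(cv2.findContours(m2,0,1)[0],key=cv2.contourArea)
e=cv2.fitEllipse(cc);print('ell',e,plane("top",e[0],122)); 
crop(s,225,200,80,70,9,"c20.png")
go()
E
```

```text
bar [[435.83901419 235.33530104 146.        ]] disc [[435.41009795 234.33279083 122.        ]]
yaw -12.051722126314116
[220 201  34  34 856] [236.36214953 217.63317757]
ell ((236.49130249023438, 217.63919067382812), (33.46137619018555, 33.776004791259766), 79.08084106445312) [[436.36198537 235.39450031 122.        ]]
t 41.58 p [480.8  -7.4 326.7] yaw 0.3 j7 -1.68 w 42.6 F [ 0.2 -0.1 -0.4]
```

View pics/c20.png

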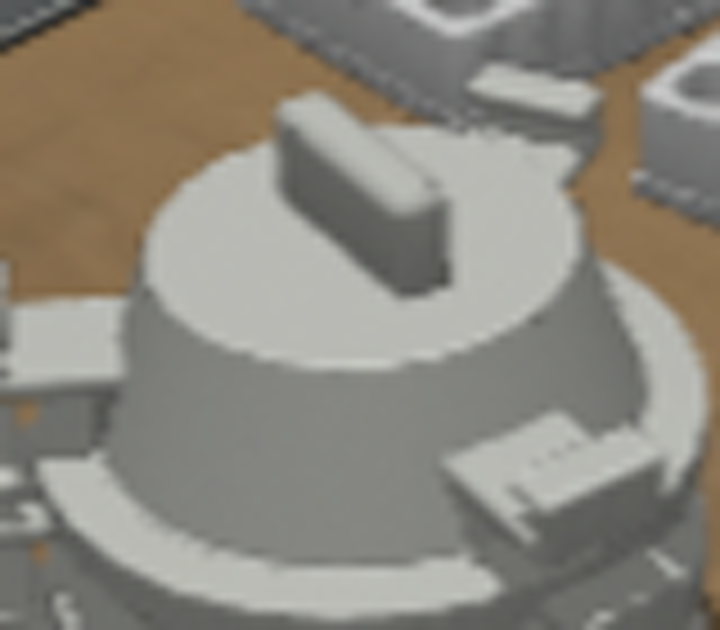

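```bash
python3 - <<'E'
from h import *
for z in(88.1,100,110,120): print(z,proj("scene",(454.2,25.4,z)), (proj("scene",(454.2,25.4,z))-[280,120])*5)
print(tri((235,217.5),(265.1,216.9)))
b=cv2.imread("pics/sc6.png")
for z in(221,231,241,251,141): print(z,(proj("scene",(446.2,-46.1,z))-[270,60])*4)
E
```

```text
88.1 [[325.25453877 196.124983  ]] [[226.27269387 380.62491498]]
100 [[325.40106891 191.64511035]] [[227.00534457 358.22555173]]
110 [[325.52564883 187.83619324]] [[227.62824413 339.18096621]]
120 [[325.65157123 183.98610932]] [[228.25785617 319.93054659]]
(array([435.45796628, 235.55030313, 141.552307  ]), np.float64(1.4926830784194154))
221 [[317.03679136 297.72659014]]
231 [[318.06587251 280.96001302]]
241 [[319.10620975 264.0091699 ]]
251 [[320.15798742 246.87102844]]
141 [[309.1884863  425.56894223]]
```

Call:
move_arm([
  [[-5,-30,0,0,0,0.07,0],[-5,-30,0,0,0,0.07,0],[-5,-30,0,0,0,0.07,0],[-5,-30,10,0,0,0,0],[-5,-30,20,0,0,0,0],[-5,-30,20,0,0,0,0],[-5,-30,20,0,0,0,0],[0,-20,20,0,0,0,0],[0,0,0,0,0,0,0],[0,0,0,0,0,0,0]],
])

```text
clock: 42.82
eef_pos: [493.0, 212.5, 237.5]
orientation: [-0.001, 0.993, -0.121, 0.006]
contact_force: [-0.1, 0.1, 0.7]
grip_width: 42.5
```

```bash
python3 - <<'E'
from h import *
go((436,235.3,165),-12)
print(env.get_obs()['joint_positions'].round(2))
E
```

```text
t 42.83 p [493.  212.5 237.5] yaw -13.9 j7 -2.43 w 42.5 F [-0.1  0.1  0.7]
tool delta [-61.6  -8.1  71.9] [-0.003 -0.011 -0.034]
[-0.25  0.28 -0.33  1.73  0.11  1.13 -2.43]
```

Call:
move_arm([
  [[-20,-3,5,0,-0.011,-0.034,0],[-20,-3,10,0,0,0,0],[-20,-3,15,0,0,0,0],[0,0,15,0,0,0,0],[0,0,0,0,0,0,0],[0,0,0,0,0,0,0]],
])

```text
clock: 43.58
eef_pos: [434.5, 232.3, 193.9]
orientation: [-0.002, 0.995, -0.104, 0.002]
contact_force: [0.5, -0.2, -0.4]
grip_width: 42.4
```

```bash
python3 - <<'E'
from h import *
go((436,235.3,150),-12)
print(env.get_obs()['joint_positions'].round(2))
E
```

```text
t 43.58 p [434.5 232.3 193.9] yaw -11.9 j7 -2.49 w 42.4 F [ 0.5 -0.2 -0.4]
tool delta [ 0.7 -3.  43.9] [-0.005 -0.003  0.001]
[-0.3   0.26 -0.36  1.88  0.11  1.01 -2.49]
```

Call:
move_arm([
  [[0,-3,12,0,0,0,0],[0,0,0,0,0,0,0],[0,0,12,0,0,0,0],[0,0,0,0,0,0,0],[0,0,12,0,0,0,0],[0,0,0,0,0,0,0]],
])

```text
clock: 44.32
eef_pos: [436.6, 235.2, 155.5]
orientation: [-0.003, 0.994, -0.105, 0.002]
contact_force: [-0.6, -0.2, -0.0]
grip_width: 42.8
```

```bash
python3 - <<'E'
from h import *
go((436,235.3,115),-12)
b=snap("scene","sc21.png");crop(b,215,110,110,140,5,"c21.png")
print((proj("scene",[(436,235.3,155),(436,235.3,175)])-[215,110])*5)
E
```

```text
t 44.33 p [436.6 235.2 155.5] yaw -12.0 j7 -2.52 w 42.8 F [-0.6 -0.2 -0. ]
tool delta [-0.7  0.3 40.5] [-0.006 -0.004 -0.   ]
[[246.30043552 503.13752874]
 [243.75704302 456.95692148]]
```

View pics/c21.png

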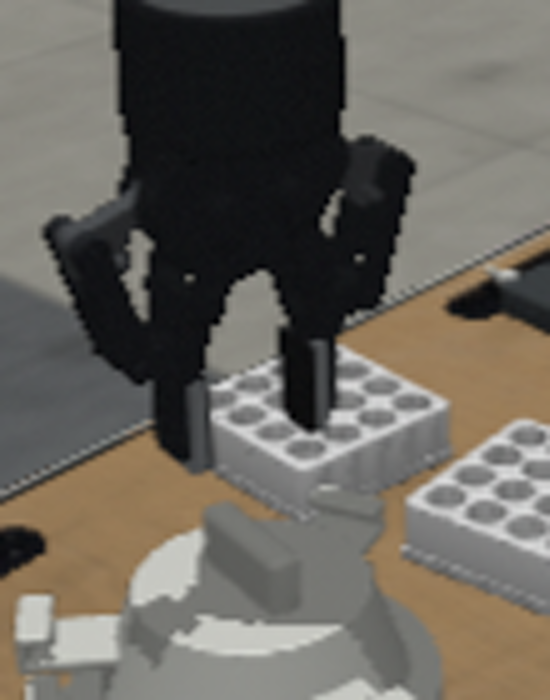

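Call:
move_arm([
  [[0,0,12,0,0,0,0],[0,0,0,0,0,0,0],[0,0,12,0,0,0,0],[0,0,0,0,0,0,0],[0,0,10,0,0,0,0],[0,0,0,0,0,0,0]],
])

```text
clock: 45.12
eef_pos: [437.3, 235.9, 119.9]
orientation: [-0.003, 0.995, -0.105, 0.003]
contact_force: [0.4, -0.6, 0.4]
grip_width: 42.7
```

```bash
python3 - <<'E'
from h import *
go((436,235.3,106),-12)
b=snap("scene","sc22.png");crop(b,215,160,110,100,7,"c22.png")
E
```

```text
t 45.12 p [437.3 235.9 119.9] yaw -12.0 j7 -2.54 w 42.7 F [ 0.4 -0.6  0.4]
tool delta [-1.2  0.9 13.9] [-0.007 -0.005 -0.   ]
```

View pics/c22.png

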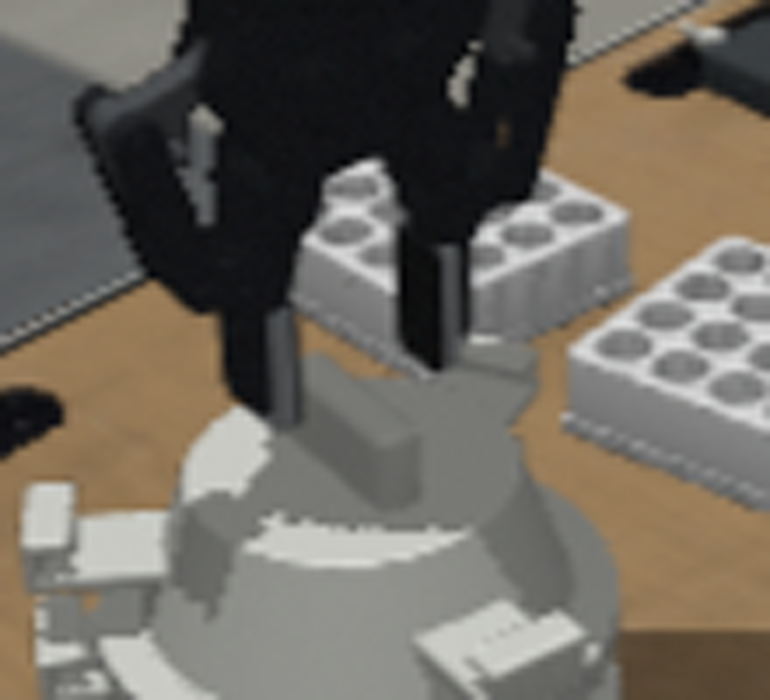

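Call:
move_arm([
  [[-1,1,6,0,0,0,0],[0,0,0,0,0,0,0],[0,0,5,0,0,0,0],[0,0,0,0,0,0,0]],
])

```text
clock: 45.68
eef_pos: [436.6, 235.5, 109.0]
orientation: [-0.004, 0.994, -0.105, 0.003]
contact_force: [0.3, 0.4, -0.5]
grip_width: 42.9
```

```bash
python3 - <<'E'
from h import *
go((436,235.3,106),-12)
b=snap("scene","sc23.png");crop(b,215,160,110,100,7,"c23.png")
E
```

```text
t 45.67 p [436.6 235.5 109. ] yaw -12.0 j7 -2.55 w 42.9 F [ 0.3  0.4 -0.5]
tool delta [-0.6  0.4  3. ] [-0.008 -0.006 -0.   ]
```

View pics/c23.png

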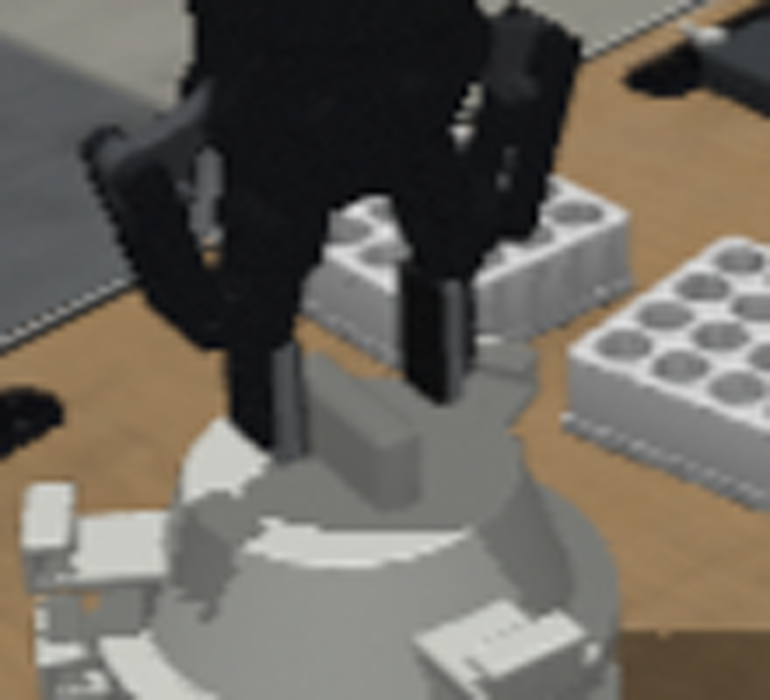

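Call:
move_arm([
  [[0,0,0,0,0,0,-1],[0,0,0,0,0,0,-1],[0,0,0,0,0,0,-1],[0,0,0,0,0,0,-1]],
])

```text
clock: 46.22
eef_pos: [437.0, 235.8, 109.6]
orientation: [-0.004, 0.994, -0.105, 0.004]
contact_force: [0.3, -0.2, -0.4]
grip_width: 12.1
```

```bash
python3 - <<'E'
from h import *
go((436,235.3,106),-12)
b=snap("scene","sc24.png");crop(b,215,160,110,100,7,"c24.png")
E
```

```text
t 46.23 p [437.  235.8 109.6] yaw -12.0 j7 -2.55 w 12.1 F [ 0.3 -0.2 -0.4]
tool delta [-0.9  0.8  3.5] [-0.008 -0.007 -0.   ]
```

View pics/c24.png

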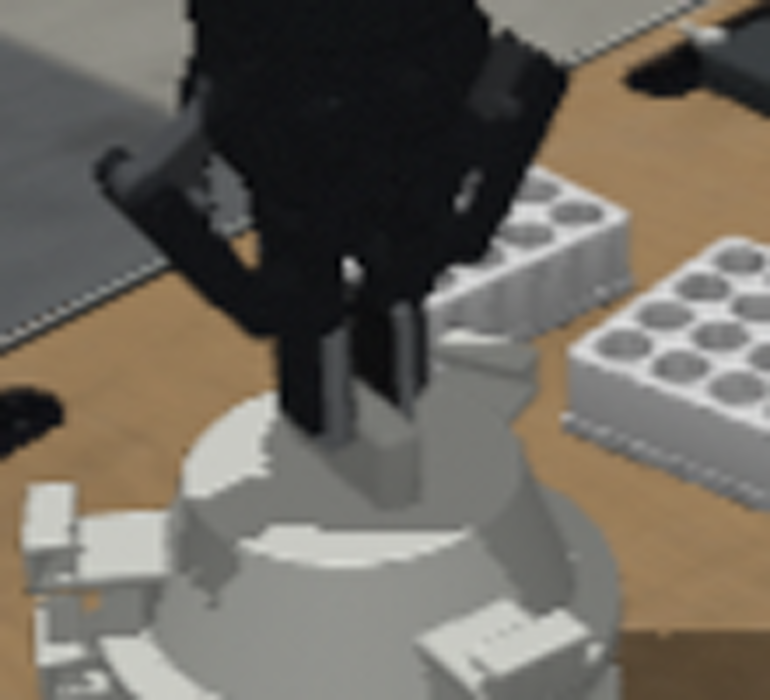

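Call:
move_arm([
  [[0,0,0,0,0,-0.1,-1],[0,0,0,0,0,-0.12,-1],[0,0,0,0,0,0,-1]],
])

```text
clock: 46.65
eef_pos: [436.8, 235.8, 109.5]
orientation: [-0.003, 1.0, 0.008, 0.004]
contact_force: [0.6, 0.4, 0.1]
grip_width: 12.2
```

```bash
python3 - <<'E'
from h import *
go((437,235.8,109),48)
print(env.get_obs()['torque'].round(2))
b=snap("scene","sc25.png");crop(b,215,160,110,100,7,"c25.png")
E
```

```text
t 46.65 p [436.8 235.8 109.5] yaw 0.9 j7 -2.35 w 12.2 F [0.6 0.4 0.1]
tool delta [0.2 0.  0.5] [-0.003 -0.01  -0.822]
[-0.01  0.06  0.07]
```

View pics/c25.png

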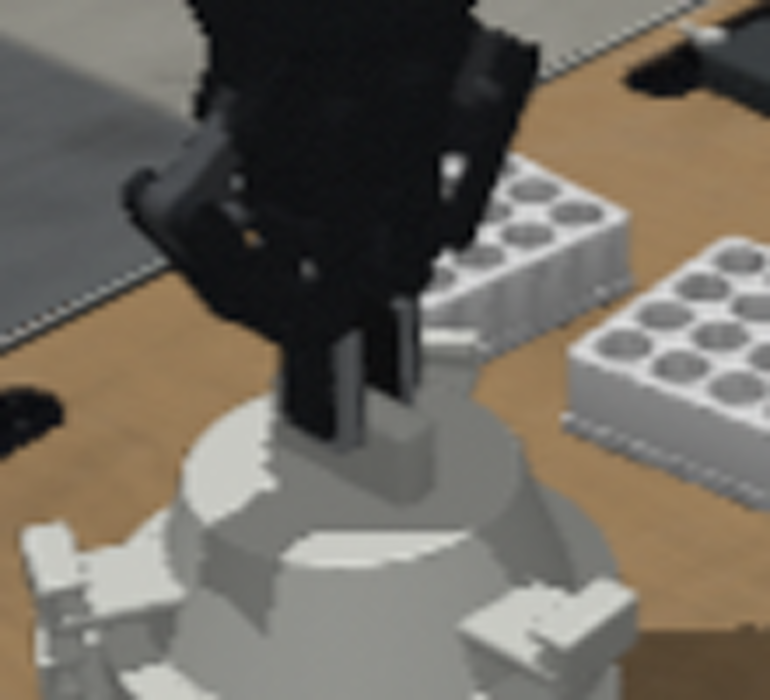

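Cover turns freely with the tool: the bar is still in the pads at crop (370,430) and the clips have shifted. Continuing the twist.

Call:
move_arm([
  [[0,0,0,0,0,-0.13,-1],[0,0,0,0,0,-0.13,-1],[0,0,0,0,0,-0.13,-1],[0,0,0,0,0,-0.13,-1],[0,0,0,0,0,-0.13,-1],[0,0,0,0,0,-0.13,-1],[0,0,0,0,0,0,-1]],
])

```text
clock: 47.58
eef_pos: [436.7, 235.9, 109.5]
orientation: [-0.002, 0.922, 0.388, 0.005]
contact_force: [-0.2, 0.7, 0.6]
grip_width: 12.0
```

```bash
python3 - <<'E'
from h import *
go((437,235.8,109),48)
print(env.get_obs()['torque'].round(2))
E
```

```text
t 47.58 p [436.7 235.9 109.5] yaw 45.6 j7 -1.66 w 12.0 F [-0.2  0.7  0.6]
tool delta [0.1 0.3 0.5] [ 0.001 -0.01  -0.042]
[0.01 0.1  0.06]
```

Call:
move_arm([
  [[0,0,0,0,0,-0.04,-1],[0,0,0,0,0,0,-1],[0,0,-6,0,0,0,-1],[0,0,-10,0,0,0,-1],[0,0,-15,0,0,0,-1],[0,0,0,0,0,0,-1]],
])

```text
clock: 48.32
eef_pos: [436.4, 235.7, 143.0]
orientation: [-0.001, 0.915, 0.403, 0.005]
contact_force: [0.2, -0.8, -1.9]
grip_width: 12.2
```

```bash
python3 - <<'E'
from h import *
go((437,235.8,300),48)
b=snap("scene","sc26.png");crop(b,200,130,130,120,6,"c26.png")
E
```

```text
t 48.33 p [436.4 235.7 143. ] yaw 47.6 j7 -1.6 w 12.2 F [ 0.2 -0.8 -1.9]
tool delta [   2.1    0.6 -157. ] [ 0.002 -0.01  -0.007]
```

View pics/c26.png

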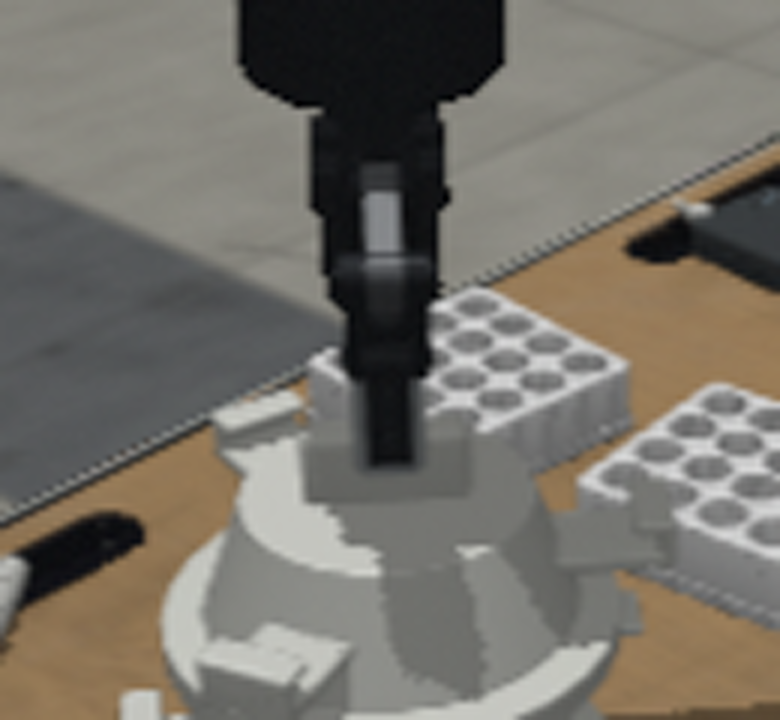

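Call:
move_arm([
  [[0,0,-20,0,0,0,-1],[0,0,-30,0,0,0,-1],[0,0,-30,0,0,0,-1],[0,0,-25,0,0,0,-1],[0,0,0,0,0,0,-1]],
])

```text
clock: 49.0
eef_pos: [434.3, 233.6, 248.6]
orientation: [-0.001, 0.915, 0.403, 0.003]
contact_force: [0.4, -0.2, -2.2]
grip_width: 12.0
```

```bash
cat >> h.py <<'E'
def tubfit(a,s=None):
    # bright thin rim ring on top: use mask of non-wood (low saturation) + hull
    h=cv2.cvtColor(a,cv2.COLOR_BGR2HSV)
    m=cv2.bitwise_not(cv2.inRange(h,(8,70,60),(25,255,255)));m[:172]=0;m[240:]=0;m[:,:398]=0;m[:,460:]=0
    m=cv2.morphologyEx(m,cv2.MORPH_OPEN,np.ones((3,3)))
    c=max(cv2.findContours(m,0,1)[0],key=cv2.contourArea);return c.reshape(-1,2)
def circ(P):
    P=P[:,:2];A=np.c_[2*P,np.ones(len(P))];x=np.linalg.lstsq(A,(P**2).sum(1),rcond=None)[0];r=np.sqrt(x[2]+x[0]**2+x[1]**2);return x[:2],r,np.hypot(*(P-x[:2]).T)-r
E
python3 - <<'E'
from h import *
go((469,-265,260),48)
a=snap("top","t27.png");b=snap("scene","sc27.png")
crop(a,380,160,90,80,7,"c27.png");crop(b,340,120,90,85,8,"c27s.png")
c=tubfit(a);P=plane("top",c,112)
x,r,d=circ(P);print(x,r,np.abs(d).max(),len(c))
v=a[:,:,:].copy();
for p in c:v[p[1],p[0]]=(0,0,255)
crop(v,380,160,90,80,7,"c27m.png")
E
```

```text
t 49.0 p [434.3 233.6 248.6] yaw 47.5 j7 -1.5 w 12.0 F [ 0.4 -0.2 -2.2]
tool delta [-344.3  362.2  -13.2] [ 0.    -0.006 -0.008]
[ 469.56982221 -265.37188451] 67.75316759647744 6.912401971422774 145
```

View pics/c27m.png

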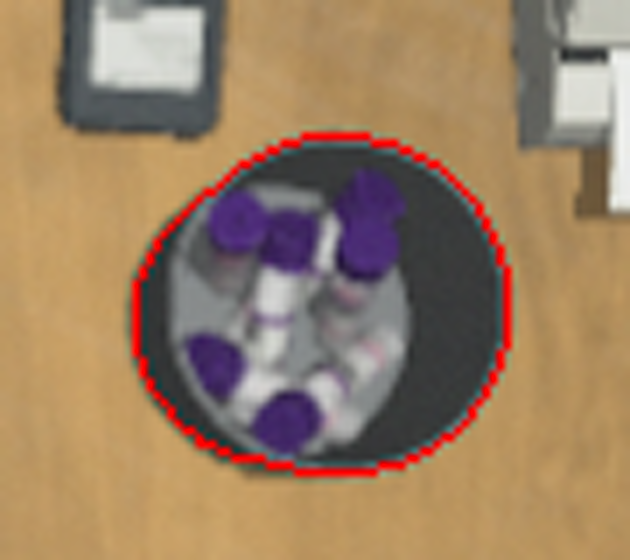

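View pics/c27s.png

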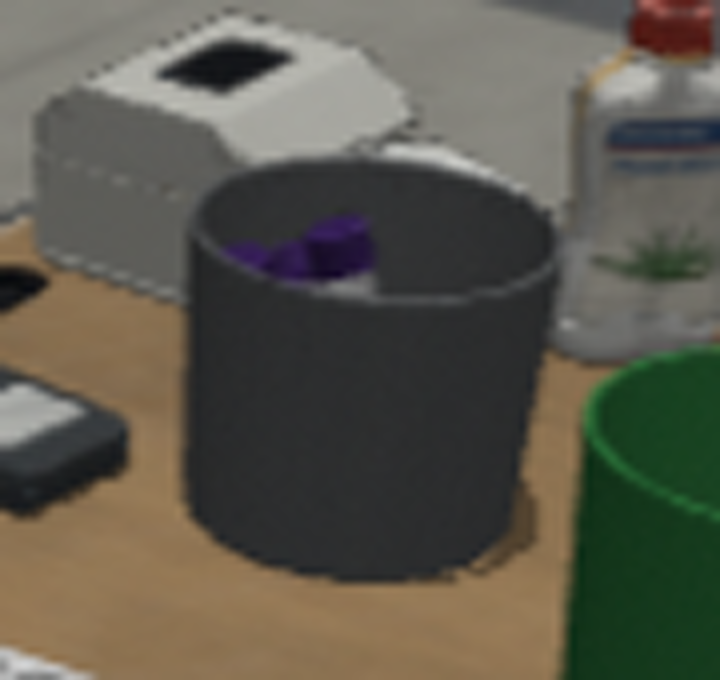

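```bash
cat >> h.py <<'E'
from scipy.optimize import least_squares
def tubc(c,x0=(469,-268),r=66,px=426):
    P=plane("top",c,112)[:,:2]; s=c[:,0]>=px
    f=least_squares(lambda q:np.hypot(*(P[s]-q[:2]).T)-q[2],[*x0,r]);
    g=least_squares(lambda q:np.hypot(*(P[s]-q[:2]).T)-(r-1),x0)
    return f.x,g.x,np.abs(g.fun).max()
E
python3 - <<'E'
from h import *
a=cv2.imread("pics/t27.png");c=tubfit(a)
for px in(424,428,434): print(tubc(c,px=px))
s=cv2.imread("pics/sc27.png")
h=cv2.cvtColor(s,cv2.COLOR_BGR2HSV)
# draw candidate rim projections on both
f=tubc(c)[1]
th=np.linspace(0,2*np.pi,200)
for n,im,(x,y,w,hh) in(("top",a,(380,160,90,80)),("scene",s,(340,120,90,85))):
    v=cv2.resize(im[y:y+hh,x:x+w],None,fx=7,fy=7,interpolation=cv2.INTER_CUBIC)
    uv=proj(n,np.c_[f[0]+66*np.cos(th),f[1]+66*np.sin(th),0*th+112]);uv=((uv-[x,y]+.5)*7).astype(int)
    cv2.polylines(v,[uv],True,(0,255,0),1);cv2.imwrite(f"pics/o_{n}.png",v)
E
```

```text
(array([ 471.0091009 , -271.31696647,   64.44415656]), array([ 471.0289794 , -270.62842486]), np.float64(1.806625890596294))
(array([ 471.02325594, -271.41137277,   64.3745702 ]), array([ 471.04653349, -270.61990931]), np.float64(1.8215835753227836))
(array([ 471.05931273, -271.28318135,   64.47841304]), array([ 471.0789328 , -270.63925416]), np.float64(1.7266229989351274))
```

View pics/o_top.png

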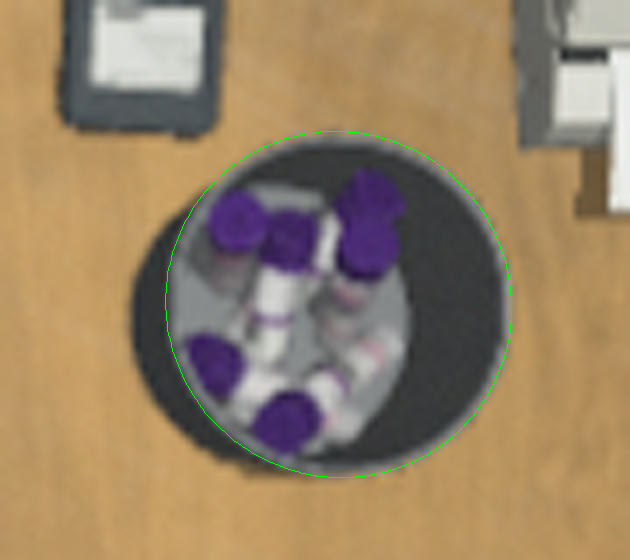

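View pics/o_scene.png

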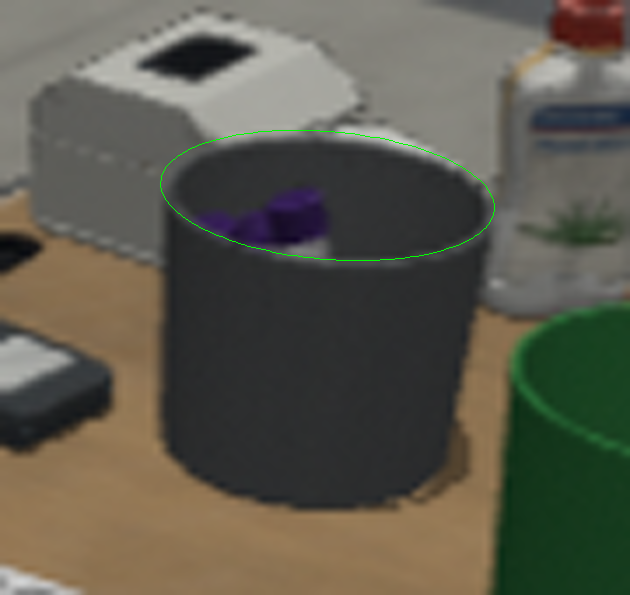

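Call:
move_arm([
  [[-20,21,-10,0,0,0,-1],[-32,34,0,0,0,0,-1],[-32,34,0,0,0,0,-1],[-32,34,0,0,0,0,-1],[-32,34,0,0,0,0,-1],[-32,34,0,0,0,0,-1],[-32,34,0,0,0,0,-1],[-32,34,0,0,0,0,-1],[-32,34,0,0,0,0,-1],[0,0,0,0,0,0,-1]],
])

```text
clock: 50.35
eef_pos: [456.4, -182.8, 240.1]
orientation: [-0.006, 0.915, 0.404, -0.009]
contact_force: [-0.2, 0.1, -2.2]
grip_width: 12.0
```

```bash
python3 - <<'E'
from h import *
go((471,-271,220),48)
E
```

```text
t 50.35 p [ 456.4 -182.8  240.1] yaw 47.6 j7 -0.56 w 12.0 F [-0.2  0.1 -2.2]
tool delta [-55.1  70.5  19.6] [-0.018  0.012 -0.006]
```

Call:
move_arm([
  [[-18,22,0,-0.01,0.006,0,-1],[-18,22,0,-0.008,0.006,0,-1],[-13,18,0,0,0,0,-1],[0,0,0,0,0,0,-1],[0,0,0,0,0,0,-1]],
])

```text
clock: 50.98
eef_pos: [467.9, -258.7, 234.0]
orientation: [-0.004, 0.914, 0.405, -0.003]
contact_force: [0.4, 0.2, -1.7]
grip_width: 12.0
```

```bash
python3 - <<'E'
from h import *
go((471,-271,200),48)
a=snap("top","t28.png");b=snap("scene","sc28.png");crop(b,310,50,150,150,5,"c28s.png");crop(a,360,150,110,90,7,"c28.png")
E
```

```text
t 50.98 p [ 467.9 -258.7  234. ] yaw 47.8 j7 -0.43 w 12.0 F [ 0.4  0.2 -1.7]
tool delta [-7.  10.9 33.9] [-0.009  0.002 -0.003]
```

View pics/c28s.png

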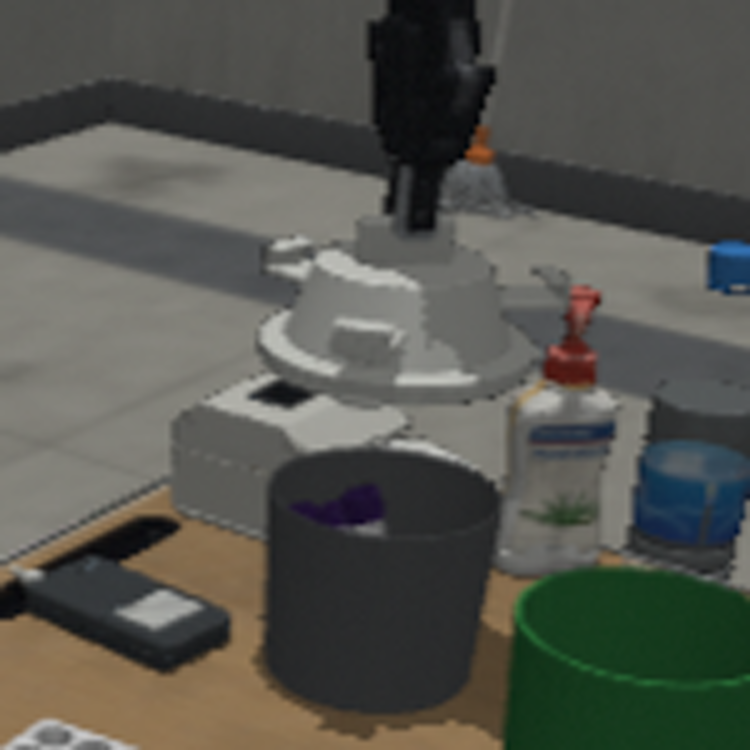

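View pics/c28.png

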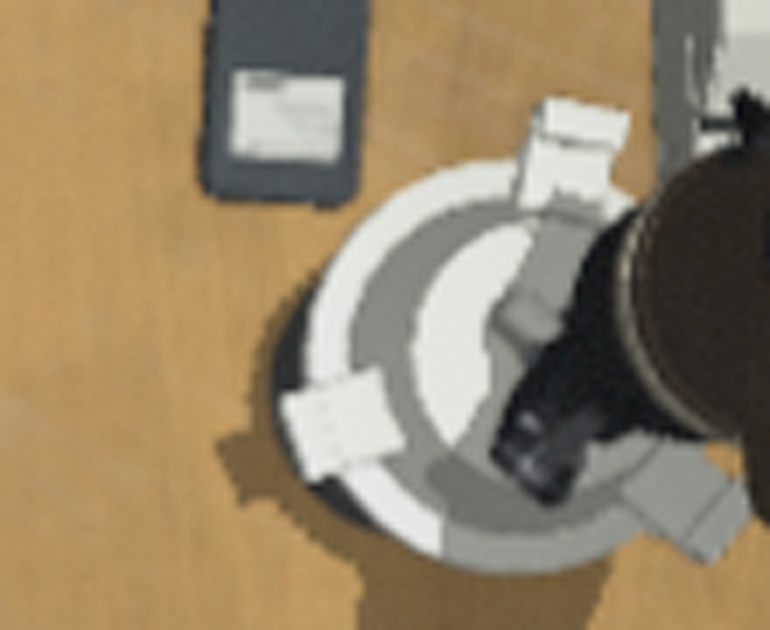

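Call:
move_arm([
  [[-7,11,12,-0.009,0,0,-1],[0,0,0,0,0,0,-1],[0,0,14,0,0,0,-1],[0,0,0,0,0,0,-1],[0,0,14,0,0,0,-1],[0,0,0,0,0,0,-1]],
])

```text
clock: 51.82
eef_pos: [471.3, -270.7, 190.9]
orientation: [0.0, 0.914, 0.406, -0.001]
contact_force: [0.5, 0.2, -1.6]
grip_width: 12.2
```

```bash
python3 - <<'E'
from h import *
go((471,-271,170),48)
a=snap("top","t29.png");b=snap("scene","sc29.png");crop(b,310,50,150,150,5,"c29s.png");crop(a,360,150,110,90,7,"c29.png")
E
```

```text
t 51.83 p [ 471.3 -270.7  190.9] yaw 48.0 j7 -0.43 w 12.2 F [ 0.5  0.2 -1.6]
tool delta [-0.4  0.  20.9] [ 0.     0.002 -0.001]
```

View pics/c29s.png

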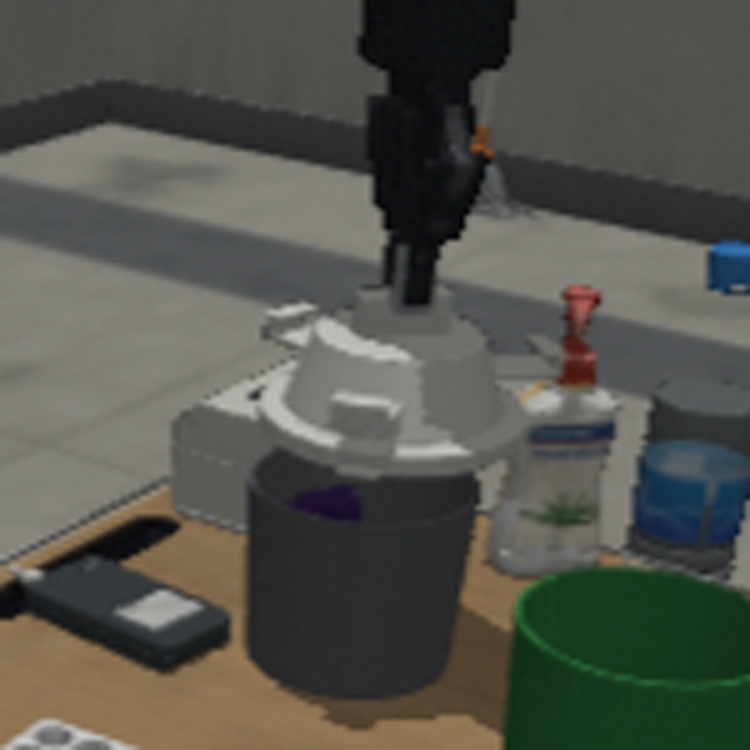

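View pics/c29.png

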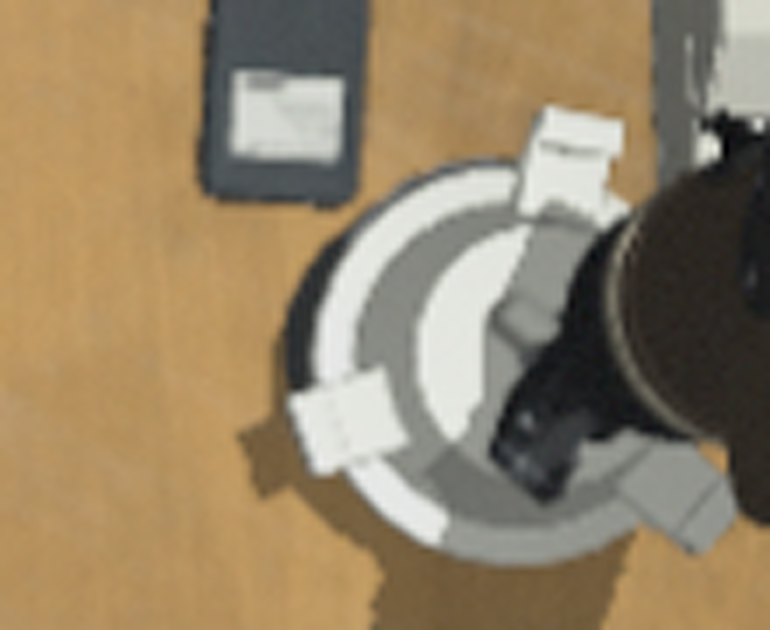

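The tub has been knocked: its left edge in the scene moved from crop x=268 to x=250. I'm backing the cover off to remeasure.

Call:
move_arm([
  [[0,0,-20,0,0,0,-1],[0,0,-35,0,0,0,-1],[20,-22,0,0,0,0,-1],[30,-32,0,0,0,0,-1],[30,-32,0,0,0,0,-1],[30,-32,0,0,0,0,-1],[30,-32,0,0,0,0,-1],[30,-32,0,0,0,0,-1],[30,-32,0,0,0,0,-1],[0,0,0,0,0,0,-1]],
])

```text
clock: 53.18
eef_pos: [449.7, 29.5, 253.0]
orientation: [0.004, 0.914, 0.406, 0.005]
contact_force: [-0.1, -0.8, -0.8]
grip_width: 12.1
```

```bash
python3 - <<'E'
from h import *
go()
a=snap("top","t30.png");b=snap("scene","sc30.png");crop(b,320,90,130,110,6,"c30s.png");crop(a,360,140,110,100,7,"c30.png")
E
```

```text
t 53.17 p [449.7  29.5 253. ] yaw 47.9 j7 -1.01 w 12.1 F [-0.1 -0.8 -0.8]
```

View pics/c30.png

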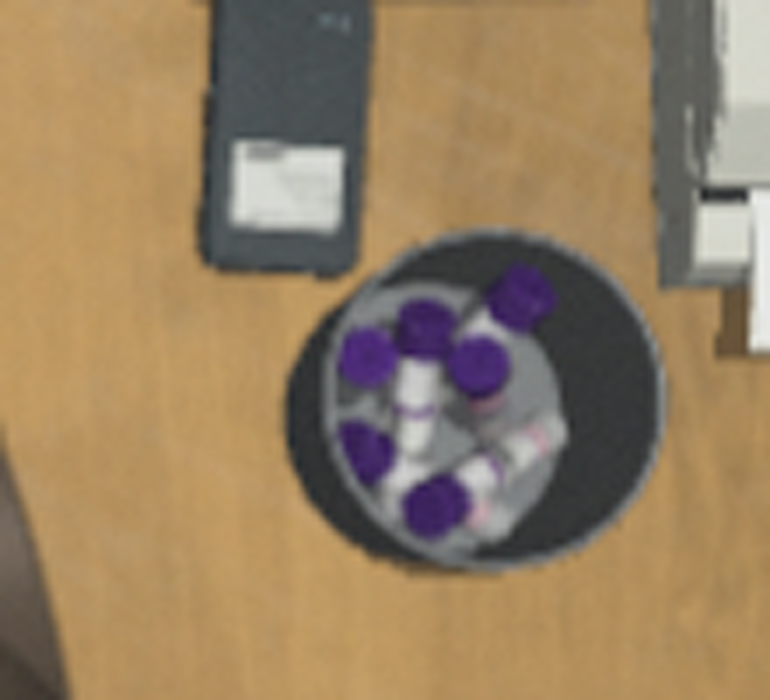

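View pics/c30s.png

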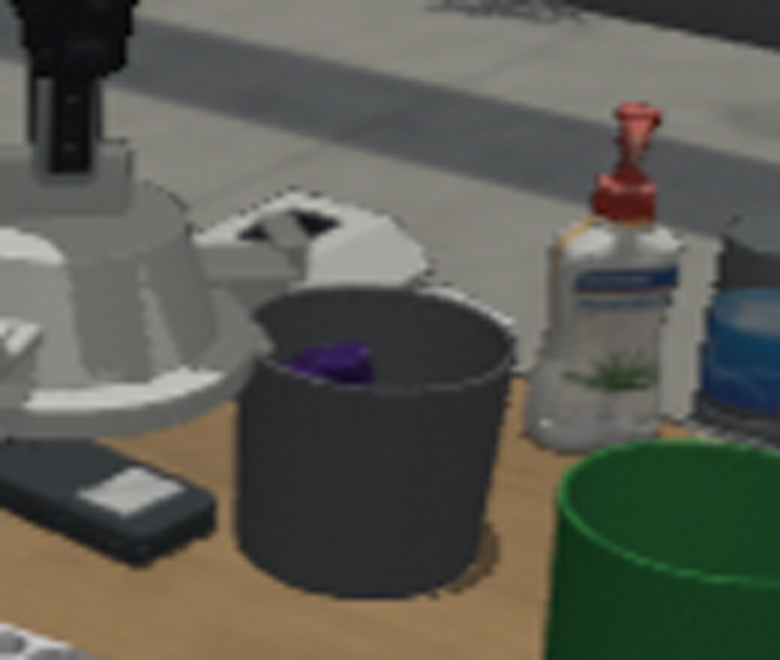

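```bash
python3 - <<'E'
from h import *
a=snap("top","t31.png");c=tubfit(a)
print(c.min(0),c.max(0))
for px in(425,432): print(tubc(c,px=px))
f=tubc(c,px=428)[1];th=np.linspace(0,2*np.pi,200);s=snap("scene")
for n,im,(x,y,w,hh) in(("top",a,(380,150,90,85)),("scene",s,(340,120,90,85))):
    v=cv2.resize(im[y:y+hh,x:x+w],None,fx=7,fy=7,interpolation=cv2.INTER_CUBIC)
    uv=proj(n,np.c_[f[0]+66*np.cos(th),f[1]+66*np.sin(th),0*th+112]);uv=((uv-[x,y]+.5)*7).astype(int)
    cv2.polylines(v,[uv],True,(0,255,0),1);cv2.imwrite(f"pics/o2_{n}.png",v)
go((f[0],f[1],235),48)
E
```

```text
[401 172] [454 221]
(array([ 488.43687602, -277.17790805,   64.7175313 ]), array([ 488.44611438, -276.83331871]), np.float64(1.9236623008777372))
(array([ 488.57361226, -277.71071066,   64.29251563]), array([ 488.59991376, -276.81725275]), np.float64(1.7692108948704899))
t 53.38 p [450.   24.5 252.3] yaw 47.4 j7 -1.01 w 12.0 F [ 0.  -0.  -1.1]
tool delta [-196.   231.9   19.5] [ 0.012 -0.003 -0.01 ]
```

View pics/o2_top.png

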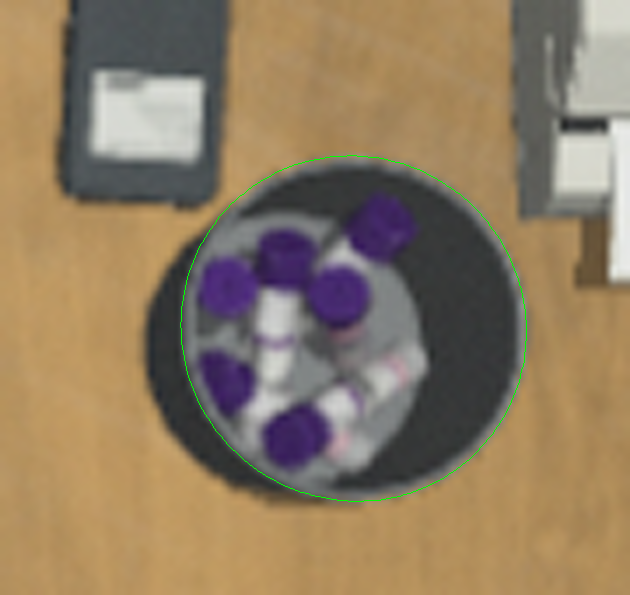

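View pics/o2_scene.png

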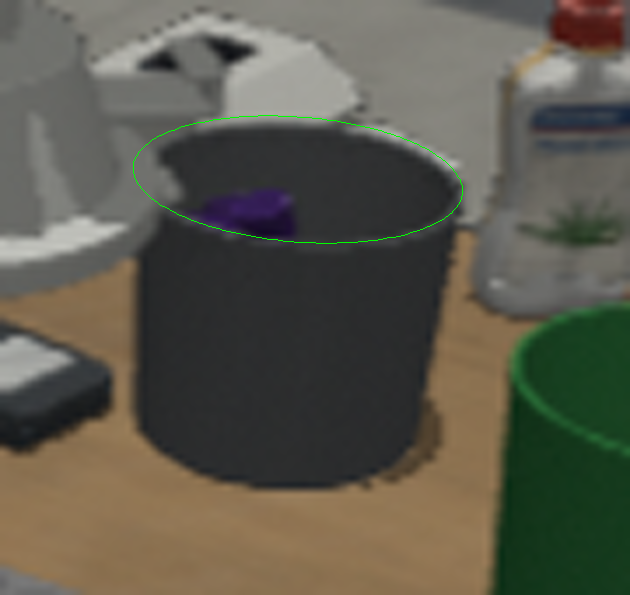

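```bash
python3 - <<'E'
from h import *
c=np.array([(313,350),(320,302),(340,258),(375,213),(425,178),(480,162),(510,567),(560,563),(450,557),(395,525)],float)
uv=(c+.5)/7-.5+[360,150]
for z in(157.4,149.4):
    P=plane("top",uv,z)[:,:2];f=least_squares(lambda q:np.hypot(*(P-q[:2]).T)-73,[471,-270]);print(z,f.x,f.fun.round(1),circ(P)[:2])
E
```

```text
157.4 [ 471.35842054 -269.86814943] [-0.9 -0.2 -0.2  0.7  1.7  2.   1.2  1.7  1.2 -0.2] (array([ 471.89630272, -272.48725091]), np.float64(74.95768009455152))
149.4 [ 471.78290808 -271.42850563] [-1.  -0.3 -0.2  0.9  2.1  2.6  1.5  2.3  1.4 -0.2] (array([ 472.46127975, -274.73702241]), np.float64(75.48481879124736))
```

Call:
move_arm([
  [[-20,25,0,0,0,0,-1],[-30,35,0,0,0,0,-1],[-30,35,0,0,0,0,-1],[-30,35,0,0,0,0,-1],[-30,35,0,0,0,0,-1],[-30,35,0,0,0,0,-1],[-20,25,0,0,0,0,-1],[0,0,0,0,0,0,-1],[0,0,0,0,0,0,-1]],
])

```text
clock: 54.5
eef_pos: [482.9, -289.9, 253.7]
orientation: [0.006, 0.919, 0.394, 0.003]
contact_force: [0.8, -0.1, -1.9]
grip_width: 12.0
```

```bash
python3 - <<'E'
from h import *
go((488.5,-277,200),48)
E
```

```text
t 54.5 p [ 482.9 -289.9  253.7] yaw 46.4 j7 -0.41 w 12.0 F [ 0.8 -0.1 -1.9]
tool delta [13.2 -5.5 53.6] [ 0.013  0.    -0.029]
```

Call:
move_arm([
  [[7,-3,14,0.013,0,-0.029,-1],[6,-2,0,0,0,0,-1],[0,0,14,0,0,0,-1],[0,0,0,0,0,0,-1],[0,0,14,0,0,0,-1],[0,0,0,0,0,0,-1]],
])

```text
clock: 55.25
eef_pos: [488.2, -273.2, 208.2]
orientation: [-0.001, 0.912, 0.41, -0.001]
contact_force: [-0.0, -0.8, -2.1]
grip_width: 11.8
```

```bash
python3 - <<'E'
from h import *
go((488.5,-277,175),48)
b=snap("scene","sc32.png");crop(b,310,50,150,150,5,"c32s.png")
E
```

```text
t 55.25 p [ 488.2 -273.2  208.2] yaw 48.4 j7 -0.42 w 11.8 F [-0.  -0.8 -2.1]
tool delta [-2.7  2.8 33.2] [-0.003 -0.     0.006]
```

View pics/c32s.png

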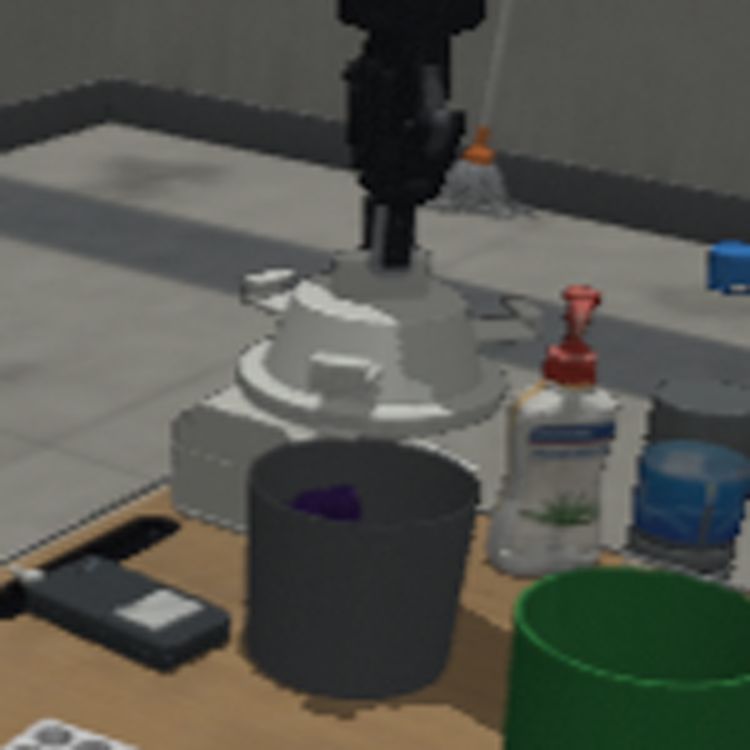

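Call:
move_arm([
  [[-3,3,12,0,0,0,-1],[0,0,0,0,0,0,-1],[0,0,12,0,0,0,-1],[0,0,0,0,0,0,-1],[0,0,10,0,0,0,-1],[0,0,0,0,0,0,-1]],
])

```text
clock: 56.05
eef_pos: [489.2, -278.4, 172.9]
orientation: [-0.0, 0.912, 0.409, 0.0]
contact_force: [-0.3, 0.5, -1.6]
grip_width: 12.2
```

```bash
python3 - <<'E'
from h import *
go((488.5,-277,147),48)
b=snap("scene","sc33.png");a=snap("top","t33.png");crop(b,340,90,100,110,7,"c33s.png");crop(a,370,140,100,90,7,"c33.png")
E
```

```text
t 56.05 p [ 489.2 -278.4  172.9] yaw 48.3 j7 -0.43 w 12.2 F [-0.3  0.5 -1.6]
tool delta [ 0.6 -1.4 25.9] [-0.001 -0.001  0.006]
```

View pics/c33s.png

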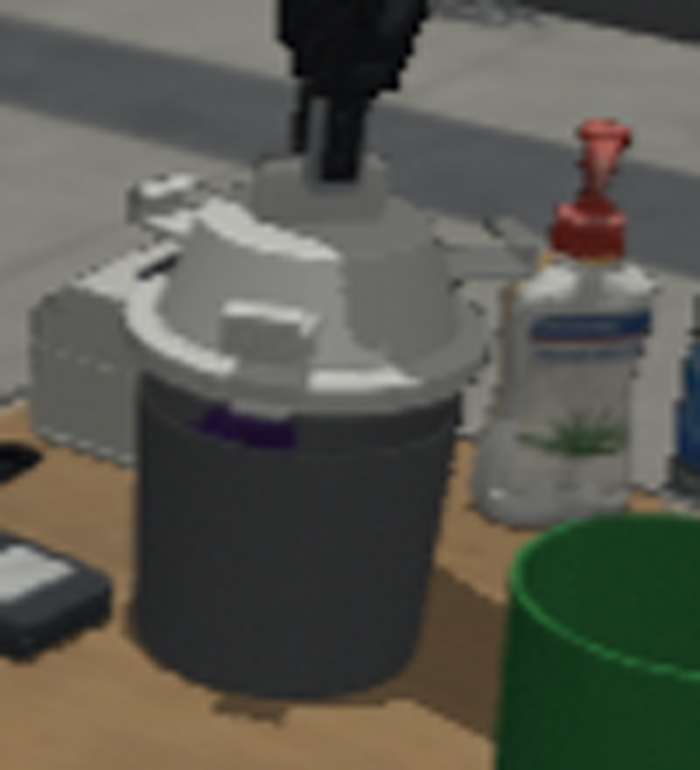

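View pics/c33.png

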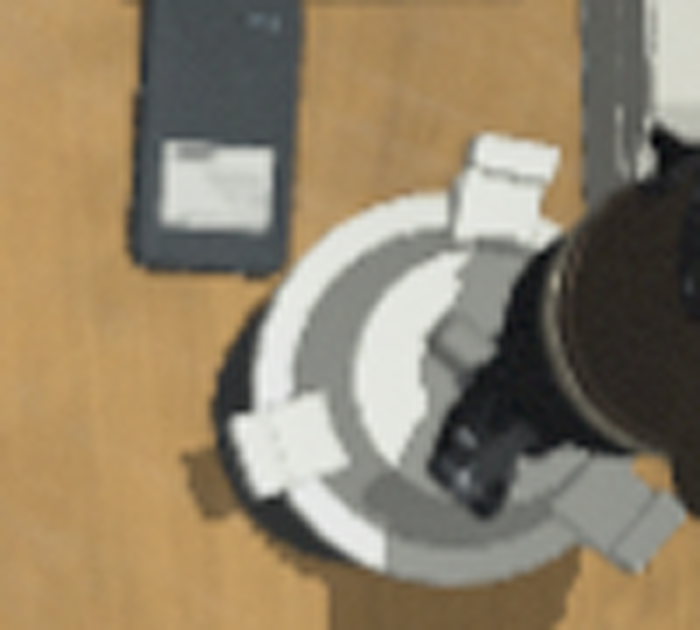

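Call:
move_arm([
  [[1,-2,4,0,0,0,-1],[0,0,0,0,0,0,-1],[0,0,6,0,0,0,-1],[0,0,0,0,0,0,-1],[0,0,4,0,0,0,-1],[0,0,0,0,0,0,-1]],
])

```text
clock: 56.9
eef_pos: [489.3, -276.5, 159.4]
orientation: [0.001, 0.912, 0.409, 0.001]
contact_force: [-0.1, -0.1, -1.8]
grip_width: 12.3
```

```bash
python3 - <<'E'
from h import *
go((488.5,-277,147),48)
b=snap("scene","sc34.png");crop(b,340,90,100,110,7,"c34s.png")
E
```

```text
t 56.9 p [ 489.3 -276.5  159.4] yaw 48.3 j7 -0.44 w 12.3 F [-0.1 -0.1 -1.8]
tool delta [-0.9 -0.3 12.4] [ 0.002 -0.001  0.006]
```

View pics/c34s.png

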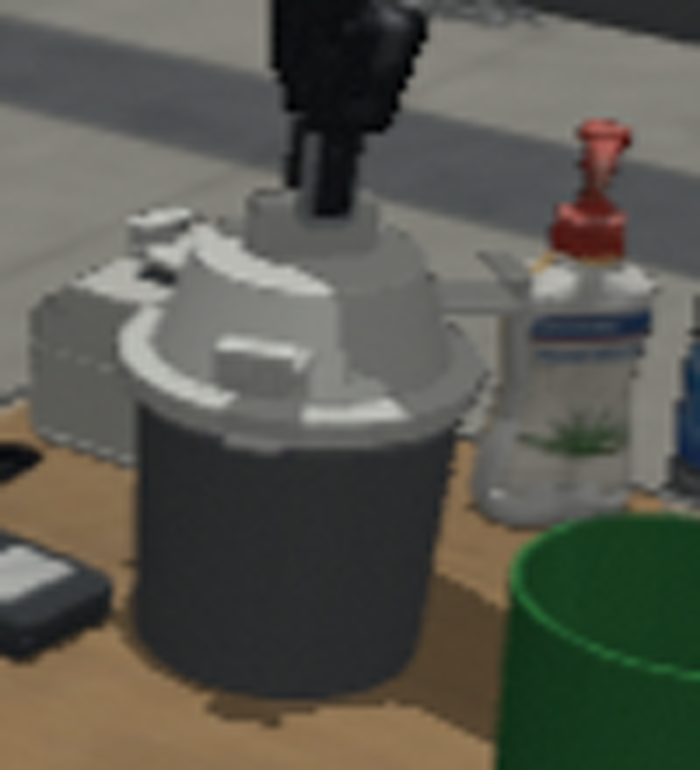

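Call:
move_arm([
  [[-1,0,4,0,0,0,-1],[0,0,0,0,0,0,-1],[0,0,3,0,0,0,-1],[0,0,0,0,0,0,-1]],
])

```text
clock: 57.45
eef_pos: [488.9, -277.5, 152.3]
orientation: [0.001, 0.912, 0.409, 0.001]
contact_force: [-0.1, -0.1, -0.8]
grip_width: 12.1
```

Call:
move_arm([
  [[0,0,2,0,0,0,-1],[0,0,0,0,0,0,-1]],
])

```text
clock: 57.7
eef_pos: [489.0, -277.5, 150.2]
orientation: [0.001, 0.912, 0.409, 0.001]
contact_force: [-0.0, -0.4, -0.7]
grip_width: 11.8
```

Call:
move_arm([
  [[0,0,2,0,0,0,-1],[0,0,0,0,0,0,-1]],
])

```text
clock: 57.95
eef_pos: [489.0, -277.4, 148.1]
orientation: [0.001, 0.912, 0.409, 0.001]
contact_force: [0.2, -0.2, -2.0]
grip_width: 12.4
```

Call:
move_arm([
  [[0,0,1.5,0,0,0,-1],[0,0,0,0,0,0,-1]],
])

```text
clock: 58.2
eef_pos: [489.0, -277.5, 146.5]
orientation: [0.001, 0.912, 0.409, 0.001]
contact_force: [-0.8, 0.2, -1.8]
grip_width: 11.9
```

Call:
move_arm([
  [[0,0,1.5,0,0,0,-1],[0,0,0,0,0,0,-1]],
])

```text
clock: 58.45
eef_pos: [489.5, -277.9, 145.8]
orientation: [0.002, 0.912, 0.409, 0.002]
contact_force: [-1.4, 0.4, -0.4]
grip_width: 12.1
```

```bash
python3 - <<'E'
from h import *
go((488.5,-277,147),48)
b=snap("scene","sc35.png");crop(b,340,90,100,110,7,"c35s.png")
E
```

```text
t 58.45 p [ 489.5 -277.9  145.8] yaw 48.3 j7 -0.44 w 12.1 F [-1.4  0.4 -0.4]
tool delta [-0.  -1.3 -1.2] [ 0.004 -0.002  0.005]
```

View pics/c35s.png

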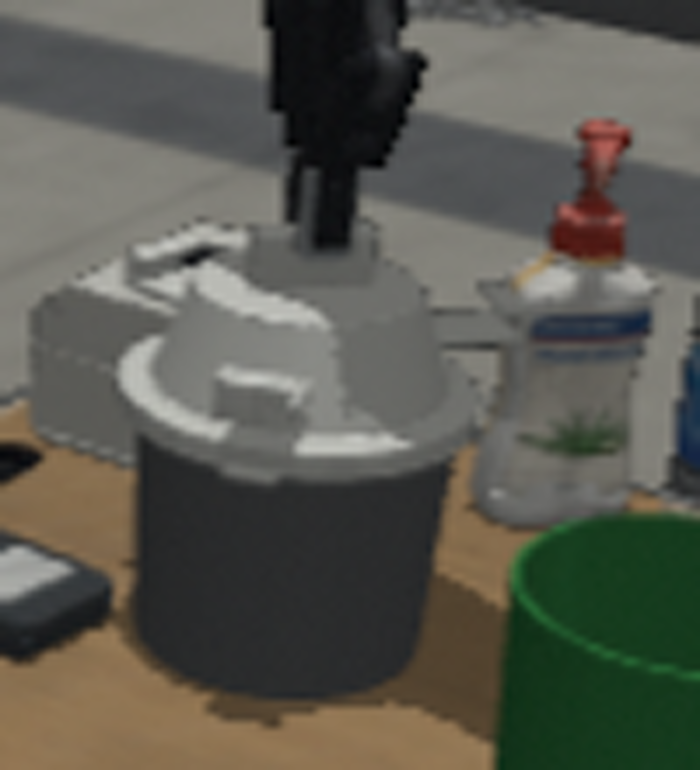

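Call:
move_arm([
  [[0,0,0,0,0,0,-0.4],[0,0,0,0,0,0,-0.2],[0,0,0,0,0,0,0],[0,0,0,0,0,0,0],[0,0,-10,0,0,0,0],[0,0,-15,0,0,0,0],[0,0,-30,0,0,0,0],[0,0,-50,0,0,0,0]],
])

```text
clock: 59.5
eef_pos: [487.6, -277.1, 253.0]
orientation: [-0.0, 0.912, 0.409, 0.0]
contact_force: [0.6, -0.6, -0.1]
grip_width: 42.6
```

Call:
move_arm([
  [[10,-10,-40,0,0,0,0],[30,-30,0,0,0,0,0],[30,-32,0,0,0,0,0],[30,-32,0,0,0,0,0],[30,-32,0,0,0,0,0],[30,-32,0,0,0,0,0],[30,-32,0,0,0,0,0],[0,0,0,0,0,0,0]],
])

```text
clock: 60.5
eef_pos: [467.0, 6.0, 308.7]
orientation: [0.007, 0.912, 0.409, 0.008]
contact_force: [-0.1, -0.9, -0.1]
grip_width: 42.2
```

```bash
python3 - <<'E'
from h import *
go()
b=snap("scene","sc36.png");a=snap("top","t36.png");crop(b,330,100,100,100,7,"c36s.png");crop(a,370,140,100,90,7,"c36.png")
E
```

```text
t 60.5 p [467.    6.  308.7] yaw 48.3 j7 -0.93 w 42.2 F [-0.1 -0.9 -0.1]
```

View pics/c36s.png

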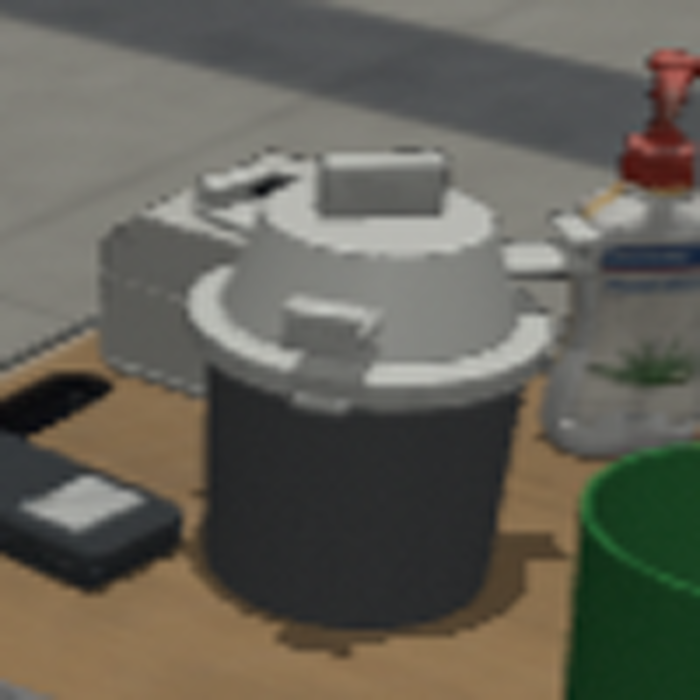

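View pics/c36.png

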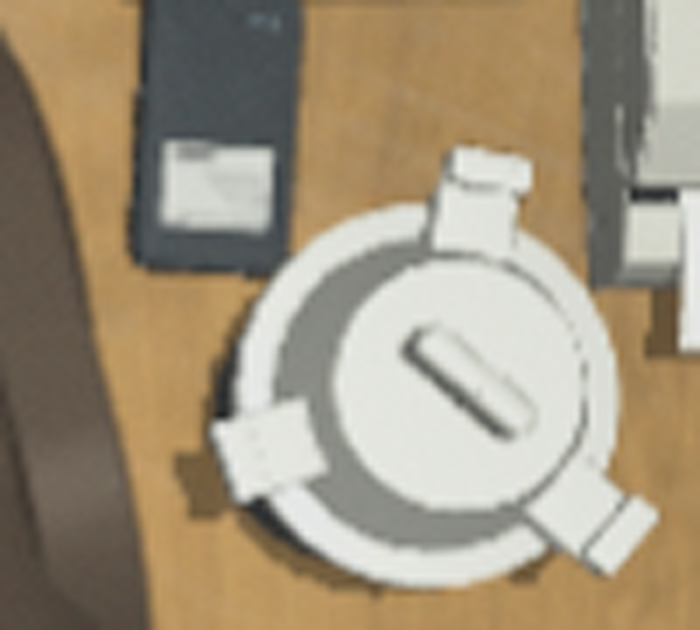

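View pics/t36.png

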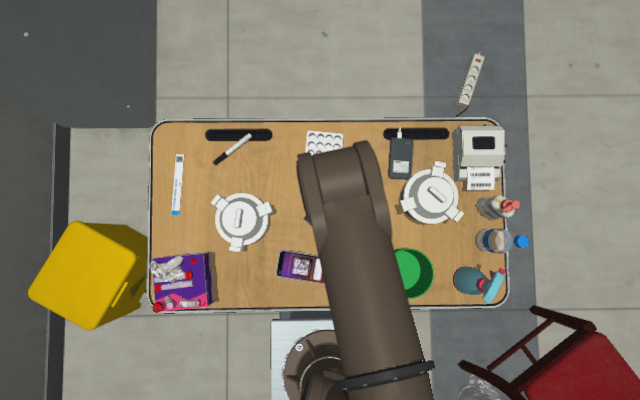

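View pics/sc36.png

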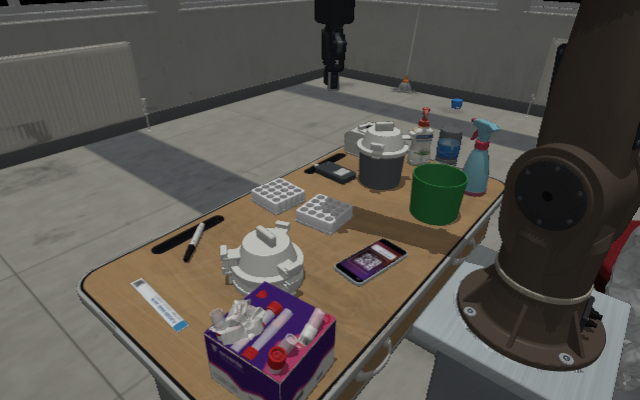

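```bash
python3 - <<'E'
from h import *
a=cv2.imread("pics/t36.png");s=cv2.imread("pics/sc36.png")
c=np.array([(333,395),(350,320),(400,272),(455,258),(587,395),(460,510),(370,475)],float)
P=plane("top",(c+.5)/7-.5+[370,140],158)[:,:2];print(circ(P));x=circ(P)[0]
c2=np.array([(233,400),(245,340),(280,275),(340,225),(410,203),(420,587),(350,575),(520,560),(610,330),(618,400)],float)
P=plane("top",(c2+.5)/7-.5+[370,140],110)[:,:2];print(circ(P))
th=np.linspace(0,2*np.pi,200)
for n,im,(X,Y,w,hh) in(("top",a,(370,140,100,90)),("scene",s,(330,100,100,100))):
    v=cv2.resize(im[Y:Y+hh,X:X+w],None,fx=7,fy=7,interpolation=cv2.INTER_CUBIC)
    for r,z,col in((73,104,(0,255,0)),(73,112,(0,0,255)),(46,158,(255,0,0))):
        uv=proj(n,np.c_[x[0]+r*np.cos(th),x[1]+r*np.sin(th),0*th+z]);cv2.polylines(v,[((uv-[X,Y]+.5)*7).astype(int)],True,col,1)
    cv2.imwrite(f"pics/o3_{n}.png",v)
E
```

```text
(array([ 489.4148446 , -277.72057632]), np.float64(46.630381427107544), array([ 0.11451343, -0.22879876, -0.09055273,  0.01126637,  0.2593109 ,
       -0.61699683,  0.54250764]))
(array([ 489.54047406, -278.99036231]), np.float64(73.42853241006564), array([ 1.0131426 , -0.78861362, -1.10395946, -0.45323165,  0.67836342,
       -0.19591386,  1.72129297, -1.89058623,  1.38757376, -0.4513963 ]))
```

View pics/o3_top.png

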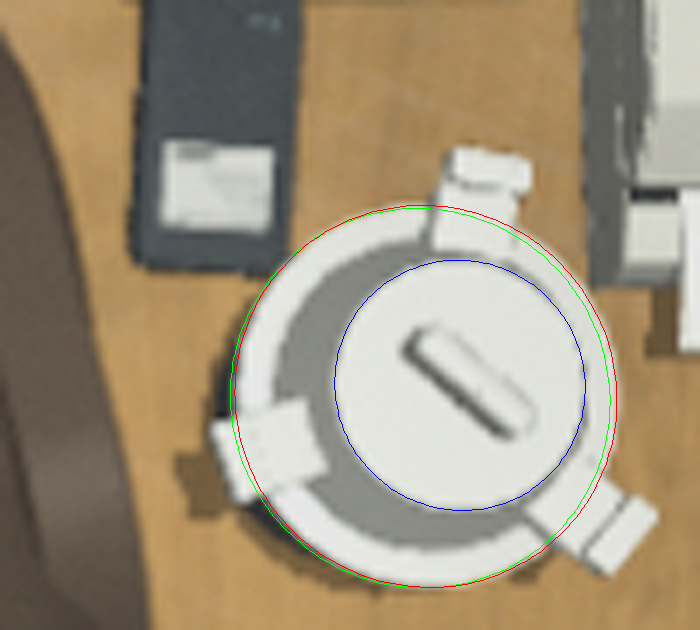

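View pics/o3_scene.png

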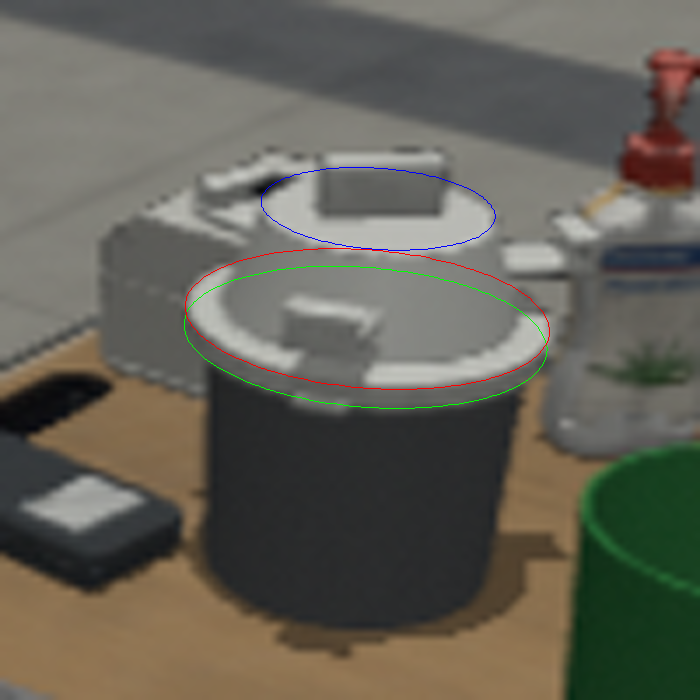

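The level, fully seated model circles (lip at 104 and 112 mm, top at 158 mm) match the cover in both views within about 1–2 mm. All tubes are enclosed and the arm is clear, so I'm handing in.

```bash
python3 - <<'E'
from bench import env
print(env.close_job())
E
```

```text
the job is handed in; nothing more can be done
None
```

The job is done and handed in at about 60 s. All six tubes that were present are in the grey tub, and the cover sits on it.

- **Tubes:** I moved them from the racks one at a time. The last look inside, just before covering, showed six caps below the rim.
- **Cover:** I twisted it about 60° counter-clockwise, then lifted it free. It sits level and fully seated: its lip and top match the expected heights (104, 112 and 158 mm) within about 2 mm in both views. It is centred on the tub within about 2 mm.
- **Bystanders:** I did not touch the pen, the power bank or the green tub. Both racks were seen empty after the last tube was taken out.

What went wrong or disagreed:

- **First grasp missed:** I lowered the arm too fast on the first tube and it drifted about 12 mm. I repeated it slowly.
- **Tool length:** the fingertips looked about 20 mm farther back than the reported tool point. I worked from what the pictures showed.
- **Tub knocked:** the tub had moved about 18 mm away from the robot just before I placed the cover. I backed off, measured it again and placed the cover at the new position.

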